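Pack lens modules in two layers for transport

TASK

Pack the lens modules from the storage tray into the transport tote: lift each one straight up by its lens tube, stand all the large ones on the tote's floor first, lay the separator sheet over them so that it sits flat on the ledges of all four corner posts, then stand all the small ones on the separator. Keep every module upright and leave the other things on the table where they are.

Things in the scene. Friction and masses are not known exactly. Their poses are not given: they have to be found in the camera images.
- storage_tray: White plastic tray fixed to the table, 150 (x) x 190 (y) x 16 mm; origin: centre of underside, z up. Square pockets 10 mm deep, some perhaps empty: four large, 41.6 mm wide, at (x, y) = (-33, -3), (33, -3), (-33, 62), (33, 62) mm; three small, 27.6 mm wide, at (-46, -65), (0, -65), (46, -65) mm.
- tote: Grey tote fixed to the table, 166 x 166 mm; origin: centre of underside, z up. Floor top z = 5 mm, 150 x 150 mm inside; rim 8 mm thick, top z = 15. In each inside corner (x, y 61 to 75 mm from centre) a 14 mm square post, its top (z = 39) the ledge for the separator; around it an L wall 8 mm thick, 30 mm long each way, top z = 47. Sides open between corners.
- separator: Loose stiff brown fibreboard sheet 144 x 144 x 4 mm, 130 g, flat on the table at the start; origin: centre of underside, z up. In its middle an upright lifting tab 36 mm long (x), 10 mm thick (y), top at z = 28 mm. Fits inside the tote's L walls at any quarter turn, 3 mm play a side; seated, its origin is 39 mm above the tote's origin.
- large0: Large lens module, black: square plate 40 x 40 x 10 mm with an upright round tube 30 mm in diameter, 18 mm tall, on its middle (28 mm in all, about 70 g), lens in the tube's top; origin: centre of the plate's underside, z up the tube. Starts in a large tray pocket, 0.8 mm play a side, plate flush with the tray top: only the tube can be gripped. May be absent.
- large1: Large lens module, black: square plate 40 x 40 x 10 mm with an upright round tube 30 mm in diameter, 18 mm tall, on its middle (28 mm in all, about 70 g), lens in the tube's top; origin: centre of the plate's underside, z up the tube. Starts in a large tray pocket, 0.8 mm play a side, plate flush with the tray top: only the tube can be gripped. May be absent.
- large2: Large lens module, black: square plate 40 x 40 x 10 mm with an upright round tube 30 mm in diameter, 18 mm tall, on its middle (28 mm in all, about 70 g), lens in the tube's top; origin: centre of the plate's underside, z up the tube. Starts in a large tray pocket, 0.8 mm play a side, plate flush with the tray top: only the tube can be gripped. May be absent.
- large3: Large lens module, black: square plate 40 x 40 x 10 mm with an upright round tube 30 mm in diameter, 18 mm tall, on its middle (28 mm in all, about 70 g), lens in the tube's top; origin: centre of the plate's underside, z up the tube. Starts in a large tray pocket, 0.8 mm play a side, plate flush with the tray top: only the tube can be gripped. May be absent.
- small0: Small lens module, black: square plate 26 x 26 x 10 mm with an upright round tube 18 mm in diameter, 16 mm tall, on its middle (26 mm in all, about 30 g), lens in the tube's top; origin: centre of the plate's underside, z up the tube. Starts in a small tray pocket, 0.8 mm play a side, plate flush with the tray top: only the tube can be gripped. May be absent.
- small1: Small lens module, black: square plate 26 x 26 x 10 mm with an upright round tube 18 mm in diameter, 16 mm tall, on its middle (26 mm in all, about 30 g), lens in the tube's top; origin: centre of the plate's underside, z up the tube. Starts in a small tray pocket, 0.8 mm play a side, plate flush with the tray top: only the tube can be gripped. May be absent.
- small2: Small lens module, black: square plate 26 x 26 x 10 mm with an upright round tube 18 mm in diameter, 16 mm tall, on its middle (26 mm in all, about 30 g), lens in the tube's top; origin: centre of the plate's underside, z up the tube. Starts in a small tray pocket, 0.8 mm play a side, plate flush with the tray top: only the tube can be gripped. May be absent.
- driver: Bystander: loose screwdriver 150 mm long, lying along its x axis; leave it alone.
- post: Bystander: loose steel pedestal post, foot 32 mm across, 62 mm tall; origin: centre of its underside; leave it alone.
- fork: Bystander: loose steel clamping fork about 68 x 30 x 10 mm, origin on its underside; leave it alone.
- solvent: Bystander: loose amber bottle 48 mm across, 95 mm tall; origin: centre of its underside; leave it alone.
- power_sensor: Bystander: loose round metal power sensor 50 mm across, 18 mm tall; origin: centre of its underside; leave it alone.
- tissue_pack: Bystander: loose blue pack of lens tissue 60 x 90 x 22 mm; origin: centre of its underside; leave it alone.
- post_holder: Bystander: loose black post holder 25 mm across, 50 mm tall; origin: centre of its underside; leave it alone.
There are look-alikes about, which are no part of the job. Of the things that look like the separator, the middle-sized one is meant.

How it is judged:
By the outcome, as a careful person would: the job done as asked, in the order asked, and still so for the second after the job is handed in, with the robot touching nothing.
Of large0, large1, large2, large3 only 3 to 4 are there at a start; the rules pass over those that are not, and their reading is None.
Of small0, small1, small2 only 2 to 3 are there at a start; the rules pass over those that are not, and their reading is None.
At some moment in a run one of separator may be knocked a few centimetres aside while the robot is not near it.
It also fails if it takes over 210 s, if anything falls off the work surface, if the arm or the gripper's body presses on something with over 40 N, if the wrist force passes 120 N, or if a joint passes its speed limit or range.

ROBOT

A 6-joint arm with a two-finger parallel gripper is mounted at the origin on the work surface. World frame = base frame: x ahead of the robot, y to its left, z up, the work surface at z = 0. Lengths are in m, angles in rad, forces in N, time in s.
With the tool pointing down it reaches from about 0.225 to 0.725 m from the base axis. Payload 3.1 kg.
Tool frame: the origin (TCP) lies at the very end of the fingers, on their centre line; the grasp point (between the pads) lies 19 mm behind it; z points along the fingers, y is the direction in which the jaws open and shut (so a half turn about z gives the same grasp; the last joint's range is limited). The gripper opens to 85 mm and grips with 20 to 120 N. Pads are 22 mm wide; open, the fingers measure 114 mm over their backs; the gripper's body (76 mm by 85 mm) begins 54 mm behind the grasp point. The pads swing forward as they close: fully open they stand 13 mm farther back than shut.
Start: joints at [-1.451, 0.048, 0.099, 1.622, 0, 1.443], TCP at [0.129, -0.509, 0.231] pointing down, gripper open.
Joint ranges: [-2.91, 2.91], [-0.99, 1.94], [-1.21, 1.42], [-2.12, 2.29], [-1.49, 1.47], [-3.14, 3.14]. Speed limits (rad/s): [2.79, 2.79, 3.14, 3.14, 3.14, 3.14].

INTERFACE

Orientations are given as [roll, pitch, yaw] about the fixed x, y, z axes, in that order (R = Rz(yaw) Ry(pitch) Rx(roll)).
In Python, from rig import ctrl gives the robot as it stands.
- The arm moves only by the tool arm_command, never from a script. Its arguments are lists of equal length, an entry for each row: "travel": the shift along the tool's x, y, z in m, a list of three; "delta_rot": the turn, a rotation vector about the tool's x, y, z in rad, a list of three. In form: {"travel": [[tx, ty, tz], ...], "delta_rot": [[rx, ry, rz], ...]}. A call has 1 to 20 rows; each row shifts and turns the commanded pose from where the row before left it, along the tool's axes as they then stand; what a row does not reach is not made up. A row lasts 1/10 s, in which the tool goes at most 50 mm and 8.59 degrees, less where a joint would pass 70% of its speed; a pose out of reach is approached as far as the arm can. A call with a gripper value outside its range is refused whole. "gripper" is the opening, from -1 (shut) to 1 (fully open), set as the call begins (left out, the last holds). The fingers move at their own pace and stop on an object; "newtons" is the grip in N (left out, the last holds). Time passes only in rows, so rows that do not move let the fingers close. It gives the time, the measured TCP pose, the force and the opening at its end, in the units of the state.
- ctrl.state(): the state, without advancing time (a new reading comes with each control period).
- ctrl.read_camera(name): name is "side" or "top" or "wrist"; returns a dict with "frame" (384x512x3 uint8, red, green, blue), "depth" (384x512 float32, m along the optical axis (not along the pixel's ray), 0 where there is no reading), "vertical_fov" (degrees; the focal length in pixels is half the picture's height over the tangent of half this angle, whatever the lens; pixels are square), "cx", "cy" (the principal point, pixels), "rvec" (rotation vector, rad) and "tvec" (3), from world to camera coordinates, as OpenCV has them; the wrist camera has in their place "tool_from_camera" (4x4, takes a point from camera to tool coordinates, whose origin is the TCP and whose axes are the flange's). Camera axes: x right, y down, z forward; pixel columns grow to the right and rows downward; lengths in m; the calibration is good to about 2 mm. The wrist camera is an equidistant fisheye: a pixel r from the principal point sees the ray r / f radians off the axis. A picture is of the moment at which its call begins: read the wrist's pose just before it.
- ctrl.job_done(): hands the job in, once; it reports no verdict.
The state is a dict: "t": time; "joint_positions": joint angles; "dq": joint speeds; "tau": joint torques, N m; "ee_pos": TCP position; "eef_rot": TCP orientation; "force": force on the tool from outside, world axes, zero at the start; "ft_torque": the same for the moment, N m; "grip_width": opening from 0.0 (shut) to 1.0 (fully open).
Only numpy, scipy, OpenCV 4.12 (cv2) and the standard library are available. Lean on these libraries where they do the work, as an engineer would, in place of code of your own. Each camera call takes 0.05 s, during which the arm holds its last target. There are 200 camera calls.

## Working session

There is one attempt and no reset: what is moved stays moved. The work goes in short steps, Python scripts to look and compute and a tool call to move; the robot and the scene stay as the last step left them, time stands still between calls to the robot, and variables do not carry over. Pictures are saved under pics/ and viewed, about 12 in all and at most 16, crops included, and the job is handed in when it is done.

Besides the shell and the picture viewer there is one more tool, called after "Request:" in YAML: its name, and indented under it one key for each argument. arm_command: Moves the arm, as the interface text tells. Its arguments: {"type":"object","properties":{"travel":{"type":"array","items":{"type":"array","items":{"type":"number"}}},"delta_rot":{"type":"array","items":{"type":"array","items":{"type":"number"}}},"gripper":{"type":"number"},"newtons":{"type":"number"}},"required":["travel","delta_rot"]}

```bash
ls && mkdir -p pics
cat > h.py <<'E'
import numpy as np, cv2
from rig import ctrl
from scipy.spatial.transform import Rotation as R
def cam(n):
    d=ctrl.read_camera(n); d['f']=192/np.tan(np.radians(d['vertical_fov'])/2); return d
def cloud(d):
    """world points for each pixel of fixed camera"""
    h,w=d['depth'].shape; u,v=np.meshgrid(np.arange(w),np.arange(h)); z=d['depth']
    p=np.stack([(u-d['cx'])/d['f']*z,(v-d['cy'])/d['f']*z,z],-1)
    Rm=cv2.Rodrigues(np.array(d['rvec'],float))[0]
    return (p-np.array(d['tvec']).ravel())@Rm
def pix(d,P):
    K=np.array([[d['f'],0,d['cx']],[0,d['f'],d['cy']],[0,0,1.]])
    return cv2.projectPoints(np.array(P,float).reshape(-1,1,3),np.array(d['rvec'],float),np.array(d['tvec'],float),K,None)[0].reshape(-1,2)
def plane(d,uv,z):
    """cast pixel rays onto height z"""
    uv=np.array(uv,float).reshape(-1,2); Rm=cv2.Rodrigues(np.array(d['rvec'],float))[0]
    r=np.c_[(uv-[d['cx'],d['cy']])/d['f'],np.ones(len(uv))]@Rm; o=-Rm.T@np.array(d['tvec']).ravel()
    return o+r*((z-o[2])/r[:,2:])
def save(n,im,s=1):
    cv2.imwrite('pics/'+n,cv2.resize(im[...,::-1],None,fx=s,fy=s,interpolation=cv2.INTER_CUBIC))
E
python3 - <<'E'
from h import *
print(ctrl.state())
for n in('top','side'):
    d=cam(n); save(n+'0.png',d['frame'],1.5); np.savez(n+'0.npz',**{k:v for k,v in d.items()})
    P=cloud(d); print(n,d['f'],d['rvec'],d['tvec'],P[192,256], d['cx'],d['cy'])
E
```

```text
pics
{'t': 0.0, 'joint_positions': array([-1.45079377e+00,  4.87180782e-02,  9.75636795e-02,  1.62202208e+00,
        1.89790528e-05,  1.44299765e+00]), 'dq': array([-0.00079291, -0.00112554,  0.00095759,  0.00060029, -0.00065701,
        0.00012188]), 'tau': array([ 2.98228606e-04, -3.38785172e+01,  3.20015037e+01,  2.03439617e-02,
       -4.33961986e-06, -9.62836850e-07]), 'ee_pos': array([ 0.12868639, -0.50833286,  0.23011706]), 'eef_rot': array([-3.13923433e+00, -3.22177106e-04,  2.47800834e-01]), 'force': array([ 0.19575752,  0.71532973, -0.44704864]), 'ft_torque': array([ 0.04170813, -0.03475141,  0.0683895 ]), 'grip_width': 0.9982070289170739}
top 433.8686563513086 [ 2.22020028 -2.16931327  0.06749105] [-0.02301058  0.47754939  1.19760045] [4.74619634e-01 2.10071615e-04 3.89955077e-03] 260.3609503525352 190.72195312776395
side 347.7332546739386 [ 2.12530457 -0.56923579  0.29003336] [-0.41662512  0.17002926  0.8923577 ] [0.5283996  0.03853501 0.00307351] 249.14058182772516 193.48596685491384
```

View pics/top0.png

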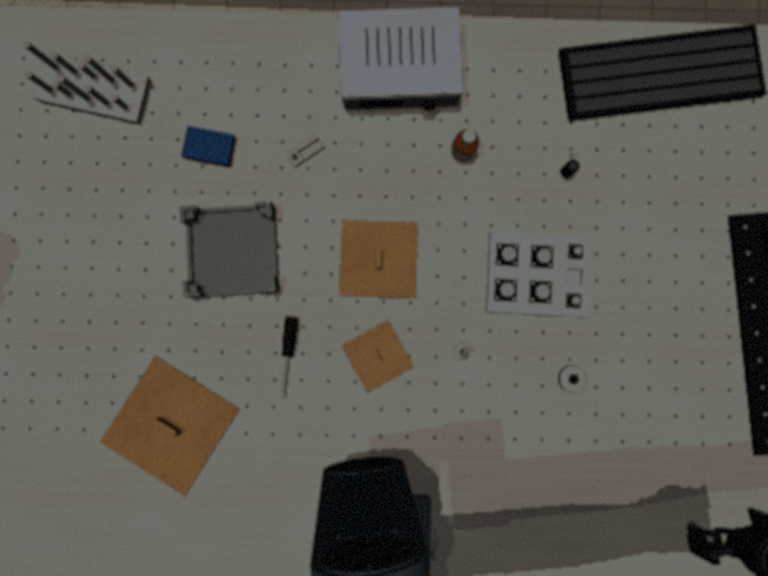

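View pics/side0.png

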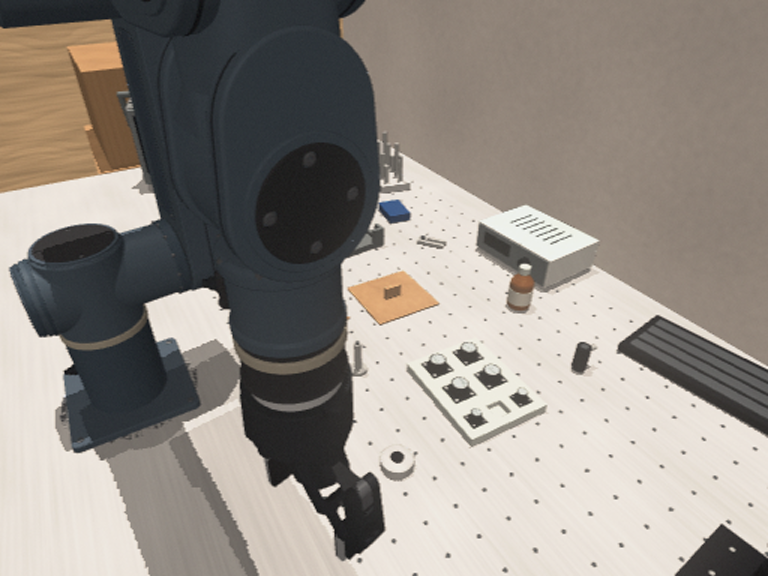

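The top view shows three brown sheets, at about (379,259), (377,356) and (170,425) px (1.5x scale). The tote is at (232,250). The tray is at (540,273), with 4 large and 2 small modules, and its middle small pocket is empty. Next I measure sizes and poses.

```bash
cat > meas.py <<'E'
from h import *
def sheets(d):
    hsv=cv2.cvtColor(d['frame'],cv2.COLOR_RGB2HSV); m=cv2.inRange(hsv,(5,90,60),(20,255,255)); m=cv2.morphologyEx(m,cv2.MORPH_CLOSE,np.ones((7,7)))
    out=[]
    for c in cv2.findContours(m,cv2.RETR_EXTERNAL,cv2.CHAIN_APPROX_NONE)[0]:
        if cv2.contourArea(c)<400: continue
        w=plane(d,c.reshape(-1,2),.004)[:,:2]; r=cv2.minAreaRect((w*1000).astype(np.float32)); out.append((np.round(r[0],1),np.round(r[1],1),round(r[2],1),np.round(c.reshape(-1,2).mean(0))))
    return out
E
python3 - <<'E'
from meas import *
d=cam('top')
for s in sheets(d): print(s)
P=cloud(d); 
f=d['frame']; mx=f.max(2).astype(int)
# tray
x,y,z=P[...,0],P[...,1],P[...,2]
def rect(m,zp,name):
    c=max(cv2.findContours(m.astype(np.uint8),cv2.RETR_EXTERNAL,cv2.CHAIN_APPROX_NONE)[0],key=cv2.contourArea)
    w=plane(d,c.reshape(-1,2),zp)[:,:2]; print(name,cv2.minAreaRect((w*1000).astype(np.float32)))
reg=np.zeros(z.shape,bool); reg[145:220,315:400]=1
m=(z>.009)&reg; m=cv2.morphologyEx(m.astype(np.uint8),cv2.MORPH_OPEN,np.ones((3,3))); rect(m,.016,'tray')
t=((z>.026)&reg).astype(np.uint8)
n,l,s,c=cv2.connectedComponentsWithStats(t)
for i in range(1,n):
    if s[i,4]>10:
        q=P[l==i]; print('tube',s[i,4],q.mean(0).round(4),np.median(q[:,2]).round(4), (q[:,:2].max(0)+q[:,:2].min(0))/2)
reg[:]=0; reg[125:210,115:195]=1
for th,zp in((.0095,.015),(.03,.047)):
    rect(cv2.morphologyEx(((z>th)&reg).astype(np.uint8),cv2.MORPH_CLOSE,np.ones((60,60))) if 0 else ((z>th)&reg),zp,'tote')
t=((z>.043)&reg).astype(np.uint8); n,l,s,c=cv2.connectedComponentsWithStats(t)
allp=[]
for i in range(1,n):
    if s[i,4]>8: q=P[l==i]; allp.append(q); print('L',s[i,4],q.mean(0).round(4),q.min(0).round(4),q.max(0).round(4))
w=np.vstack(allp)[:,:2]; print('toteL',cv2.minAreaRect((w*1000).astype(np.float32)))
reg=(z>.012);
E
python3 - <<'E'
from h import *
f=np.load('top0.npz')['frame']
a=f[120:270,60:300]; save('c1.png',np.clip(a.astype(int)*1.7,0,255).astype(np.uint8),3.3)
E
```

```text
(array([212. , 391.6]), array([185.7, 186.1]), 59.5, array([113., 284.]))
(array([348.3,  10.4]), array([98. , 98.4]), 30.5, array([251., 237.]))
(array([530.1,  13.1]), array([141.2, 141.5]), 89.0, array([252., 172.]))
tray ((508.1670837402344, -287.83819580078125), (190.80355834960938, 150.00396728515625), 88.16423034667969)
tube 93 [ 0.5415 -0.2245  0.0466] 0.0339 [ 0.48264189 -0.12412556]
tube 96 [ 0.5394 -0.288   0.0462] 0.0338 [ 0.48191155 -0.15625673]
tube 33 [ 0.5521 -0.354   0.0318] 0.0318 [ 0.55197627 -0.35461901]
tube 96 [ 0.4765 -0.2224  0.0462] 0.0339 [ 0.45062828 -0.12308493]
tube 96 [ 0.4744 -0.2862  0.0462] 0.0339 [ 0.44867455 -0.15499167]
tube 33 [ 0.4606 -0.3508  0.0315] 0.0318 [ 0.46066346 -0.35070027]
tote ((541.2427978515625, 290.64599609375), (172.26382446289062, 177.49746704101562), 4.635861873626709)
tote ((599.19921875, 357.755126953125), (30.23766326904297, 32.82575607299805), 1.3762257099151611)
L 58 [0.6166 0.22   0.0469] [0.5984 0.2103 0.0433] [0.6268 0.2389 0.0504]
L 59 [0.6052 0.3648 0.047 ] [0.5864 0.3455 0.0432] [0.6152 0.3745 0.0515]
L 59 [0.4727 0.2091 0.0469] [0.4615 0.1975 0.0432] [0.4922 0.2281 0.0526]
L 63 [0.4597 0.3527 0.0469] [0.4502 0.3333 0.0431] [0.4776 0.3641 0.0524]
toteL ((538.4378051757812, 286.9443664550781), (165.70693969726562, 166.4652099609375), 4.768336772918701)
```

View pics/c1.png

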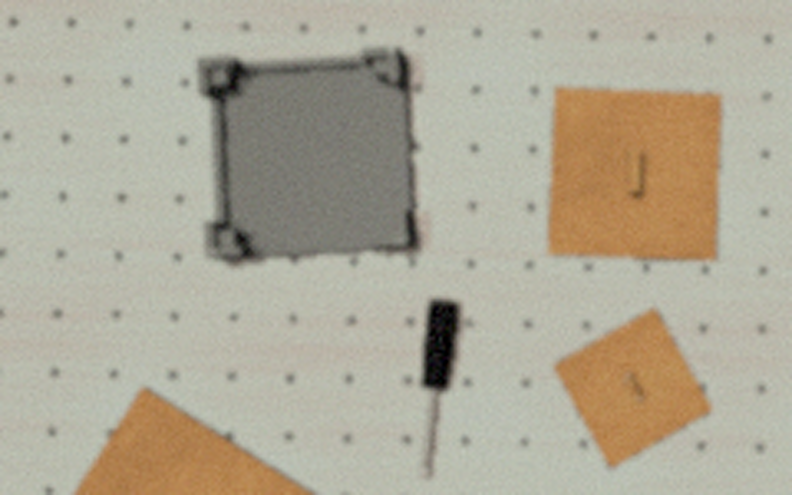

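Measured sizes of the sheets: crop (636,175) is 141 mm, full px (252,172). The (635,385) sheet is 98 mm and the lower-left one is 186 mm. So the middle-sized sheet at world (0.530, 0.013) is the separator, with its tab running along world x. I turn the tool to yaw ≈ π and move above the tray.

Request:
arm_command:
  travel:
    - [0,0,0]
    - [0,0,0]
    - [0,0,0]
    - [0,0,0]
    - [0,0,0]
    - [0,0,0]
    - [0,0,0]
    - [0,0,0]
    - [0,0,0]
    - [0,0,0]
    - [0,0,0]
    - [0,0,0]
    - [0,0,0]
    - [0,0,0]
    - [0,0,0]
    - [0,0,0]
    - [0,0,0]
    - [0,0,0]
    - [0,0,0]
    - [0,0,0]
  delta_rot:
    - [0,0,-0.143]
    - [0,0,-0.143]
    - [0,0,-0.143]
    - [0,0,-0.143]
    - [0,0,-0.143]
    - [0,0,-0.143]
    - [0,0,-0.143]
    - [0,0,-0.143]
    - [0,0,-0.143]
    - [0,0,-0.143]
    - [0,0,-0.143]
    - [0,0,-0.143]
    - [0,0,-0.143]
    - [0,0,-0.143]
    - [0,0,-0.143]
    - [0,0,-0.143]
    - [0,0,-0.143]
    - [0,0,-0.143]
    - [0,0,-0.143]
    - [0,0,-0.143]
  gripper: 0.08

```text
t: 2.15
ee_pos: [0.1287, -0.5087, 0.2308]
eef_rot: [3.141, -0.0, 3.114]
force: [0.7, -0.8, 0.1]
grip_width: 0.543
```

Request:
arm_command:
  travel:
    - [-0.037,0.023,0]
    - [-0.037,0.023,0]
    - [-0.037,0.023,0]
    - [-0.037,0.023,0]
    - [-0.037,0.023,0]
    - [-0.037,0.023,0]
    - [-0.037,0.023,0]
    - [-0.037,0.023,0]
    - [-0.037,0.023,0]
    - [-0.037,0.023,0]
    - [0,0,0]
    - [0,0,0]
  delta_rot:
    - [0,0,0]
    - [0,0,0]
    - [0,0,0]
    - [0,0,0]
    - [0,0,0]
    - [0,0,0]
    - [0,0,0]
    - [0,0,0]
    - [0,0,0]
    - [0,0,0]
    - [0,0,0]
    - [0,0,0]

```text
t: 3.35
ee_pos: [0.5066, -0.2907, 0.2304]
eef_rot: [3.141, -0.002, 3.11]
force: [-0.4, -0.9, -0.4]
grip_width: 0.538
```

```bash
cat >> h.py <<'E'
def wrist():
    s=ctrl.state(); d=cam('wrist'); Rw=R.from_euler('xyz',s['eef_rot']).as_matrix()
    T=np.array(d['tool_from_camera']); d['Rc']=Rw@T[:3,:3]; d['o']=Rw@T[:3,3]+s['ee_pos']; d['s']=s; return d
def wray(d,uv):
    q=np.array(uv,float).reshape(-1,2)-[d['cx'],d['cy']]; r=np.hypot(*q.T); a=r/d['f']; k=np.sin(a)/np.maximum(r,1e-9)
    return np.c_[q*k[:,None],np.cos(a)]@d['Rc'].T
def wplane(d,uv,z):
    r=wray(d,uv); return d['o']+r*((z-d['o'][2])/r[:,2:])
def wpix(d,P):
    c=(np.array(P,float).reshape(-1,3)-d['o'])@d['Rc']; r=np.hypot(c[:,0],c[:,1]); a=np.arctan2(r,c[:,2])
    return c[:,:2]*(a*d['f']/np.maximum(r,1e-9))[:,None]+[d['cx'],d['cy']]
E
python3 - <<'E'
from h import *
d=wrist(); print(d['f'],d['cx'],d['cy'],d['o'],d['tool_from_camera'],d['s']['ee_pos'])
# predicted tube centres from the tray estimate
C=np.array([.508,-.288]); e=-.032; c,s=np.cos(e),np.sin(e); M=np.array([[c,-s],[s,c]])
im=d['frame'].copy()
for p,z in [((-33,-3),.034),((33,-3),.034),((-33,62),.034),((33,62),.034),((-46,-65),.032),((46,-65),.032)]:
    q=C+M@np.array(p)/1000; u=wpix(d,[[*q,z]])[0]; print(q.round(4),u.round(1)); cv2.drawMarker(im,(int(u[0]),int(u[1])),(255,0,0),0,8,1)
save('w1.png',im,1.5); np.savez('w1.npz',frame=d['frame'])
E
```

```text
297.3186396354542 254.07695272064504 190.96169714985524 [ 0.43766972 -0.28924663  0.37188108] [[-7.66202456e-05 -9.61451573e-01 -2.74974302e-01  6.92059036e-02]
 [ 9.99998832e-01 -4.93340073e-04  1.44632582e-03 -6.00136349e-04]
 [-1.52622808e-03 -2.74973870e-01  9.61450488e-01 -1.41334984e-01]
 [ 0.00000000e+00  0.00000000e+00  0.00000000e+00  1.00000000e+00]] [ 0.5066033  -0.2907442   0.23041973]
[ 0.4749 -0.2899] [253.9 141.3]
[ 0.5409 -0.2921] [253.9 196.9]
[ 0.477 -0.225] [310.3 141.9]
[ 0.543  -0.2271] [308.  196.8]
[ 0.4599 -0.3515] [200.  130.5]
[ 0.5519 -0.3544] [203.  206.5]
```

View pics/w1.png

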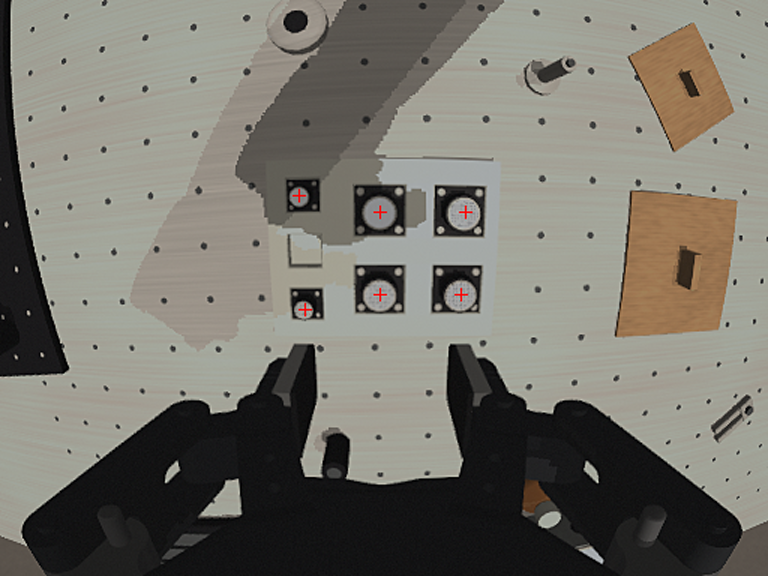

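The wrist view shows the gripper above the tray with 4 large and 2 small modules. The predicted tube centres (red) sit on the lenses, and the middle small pocket at (305,250) is empty. I now measure the plates precisely from this frame.

```bash
cat >> meas.py <<'E'
def plates(d,tray_c,e,pts,zt,zl=(.034,.032)):
    """plate centres (dark squares) and lens disc centres near the expected ones"""
    c,s=np.cos(e),np.sin(e); M=np.array([[c,-s],[s,c]]); g=d['frame'].max(2)
    m=(g<75).astype(np.uint8); cs=cv2.findContours(m,cv2.RETR_EXTERNAL,cv2.CHAIN_APPROX_NONE)[0]; out=[]
    for p in pts:
        big=abs(p[1])!=65; q=np.array(tray_c)+M@np.array(p)/1000; u=wpix(d,[[*q,zt]])[0]
        best=None
        for k in cs:
            if 120<cv2.contourArea(k)<2500:
                w=(wplane(d,k.reshape(-1,2),zt)[:,:2]*1000).astype(np.float32); r=cv2.minAreaRect(w)
                dd=np.hypot(*(np.array(r[0])-q*1000))
                if dd<15 and (best is None or r[1][0]>best[1][0]): best=r
        mm=np.zeros_like(m); cv2.circle(mm,tuple(int(x) for x in u),18 if big else 11,1,-1)
        n,l,st,ce=cv2.connectedComponentsWithStats(((g>85)&(mm>0)).astype(np.uint8))
        ul=wpix(d,[[*q,zl[0] if big else zl[1]]])[0]
        i=l[int(round(ul[1])),int(round(ul[0]))]; le=wplane(d,ce[i],zl[0] if big else zl[1])[0,:2]*1000
        print(p,'exp',(q*1000).round(1),'plate',best and (np.round(best[0],1),np.round(best[1],1),round(best[2],1)),'lens',le.round(1),st[i,4])
E
python3 - <<'E'
from meas import *
d=wrist(); pts=[(-33,-3),(33,-3),(-33,62),(33,62),(-46,-65),(46,-65)]
plates(d,(.508,-.288),-.032,pts,.016)
E
```

```text
(-33, -3) exp [ 474.9 -289.9] plate (array([ 475.3, -291.2]), array([40. , 40.1]), 88.1) lens [ 475.2 -291.5] 371
(33, -3) exp [ 540.9 -292.1] plate (array([ 540.7, -294. ]), array([40. , 40.4]), 88.9) lens [ 541.1 -292.9] 385
(-33, 62) exp [ 477. -225.] plate (array([ 477. , -226.9]), array([40.7, 40.4]), 88.8) lens [ 477.5 -226.4] 403
(33, 62) exp [ 543.  -227.1] plate (array([ 543.3, -228.9]), array([40.3, 39.5]), 88.4) lens [ 543.8 -228.6] 384
(-46, -65) exp [ 459.9 -351.5] plate (array([ 459.7, -352.8]), array([27.1, 26.9]), 86.8) lens [ 460.3 -352.9] 120
(46, -65) exp [ 551.9 -354.4] plate (array([ 551.5, -355.6]), array([27.1, 25.5]), 88.1) lens [ 551.6 -355.7] 117
```

Request:
arm_command:
  travel:
    - [0.0314,-0.0017,0.03]
    - [0,0,0.03]
    - [0,0,0.03]
    - [0,0,0.03]
    - [0,0,0.03]
    - [0,0,0.03]
    - [0,0,0.016]
    - [0,0,0.01]
    - [0,0,0.006]
    - [0,0,0]
  delta_rot:
    - [0,0,0]
    - [0,0,0]
    - [0,0,0]
    - [0,0,0]
    - [0,0,0]
    - [0,0,0]
    - [0,0,0]
    - [0,0,0]
    - [0,0,0]
    - [0,0,0]

```text
t: 4.45
ee_pos: [0.4743, -0.2927, 0.0193]
eef_rot: [3.142, -0.0, 3.107]
force: [-0.3, 1.1, 0.6]
grip_width: 0.544
```

Request:
arm_command:
  travel:
    - [0,0,0]
    - [0,0,0]
    - [0,0,0]
    - [0,0,0]
    - [0,0,0]
    - [0,0,0]
  delta_rot:
    - [0,0,0]
    - [0,0,0]
    - [0,0,0]
    - [0,0,0]
    - [0,0,0]
    - [0,0,0]
  gripper: -1
  newtons: 40

```text
t: 5.05
ee_pos: [0.4758, -0.2922, 0.021]
eef_rot: [-3.141, 0.002, 3.108]
force: [-1.6, 3.9, 6.9]
grip_width: 0.331
```

Request:
arm_command:
  travel:
    - [0,0,-0.005]
    - [0,0,-0.01]
    - [0,0,-0.02]
    - [0,0,-0.03]
    - [0,0,-0.03]
    - [0,0,-0.02]
    - [0,0,0]
  delta_rot:
    - [0,0,0]
    - [0,0,0]
    - [0,0,0]
    - [0,0,0]
    - [0,0,0]
    - [0,0,0]
    - [0,0,0]

```text
t: 5.75
ee_pos: [0.4771, -0.2945, 0.1391]
eef_rot: [-3.136, 0.007, 3.108]
force: [0.1, -0.1, -1.0]
grip_width: 0.329
```

Request:
arm_command:
  travel:
    - [-0.001,0.02,0]
    - [-0.001,0.042,0]
    - [-0.001,0.042,0]
    - [-0.001,0.042,0]
    - [-0.001,0.042,0]
    - [-0.001,0.042,0]
    - [-0.001,0.042,0]
    - [-0.001,0.042,0]
    - [-0.001,0.042,0]
    - [-0.001,0.042,0]
    - [-0.001,0.042,0]
    - [-0.001,0.042,0]
    - [-0.001,0.042,0]
    - [-0.001,0.02,0]
    - [0,0,0]
    - [0,0,0]
    - [0,0,0]
    - [0,0,0]
  delta_rot:
    - [0,0,0]
    - [0,0,0]
    - [0,0,0]
    - [0,0,0]
    - [0,0,0]
    - [0,0,0]
    - [0,0,0]
    - [0,0,0]
    - [0,0,0]
    - [0,0,0]
    - [0,0,0]
    - [0,0,0]
    - [0,0,0]
    - [0,0,0]
    - [0,0,-0.06]
    - [0,0,-0.057]
    - [0,0,0]
    - [0,0,0]

```text
t: 7.55
ee_pos: [0.5068, 0.2506, 0.1332]
eef_rot: [-3.141, -0.002, -3.06]
force: [-0.2, 0.2, -1.0]
grip_width: 0.328
```

Run:
```python
from meas import *
d=wrist(); s=d['s']; print(s['ee_pos'],s['eef_rot'],s['grip_width'],s['force'])
im=d['frame'].copy(); c,sn=np.cos(.0833),np.sin(.0833)
for a,b,z in [(x,y,.047) for x in(-83,83) for y in(-83,83)]+[(x,y,.039) for x in(-61,61) for y in(-61,61)]+[(x,y,.005) for x in(-33,33) for y in(-33,33)]:
    q=[.5384+(a*c-b*sn)/1000,.2869+(a*sn+b*c)/1000,z]; u=wpix(d,[q])[0]; cv2.drawMarker(im,(int(round(u[0])),int(round(u[1]))),(255,0,0),0,6,1)
save('w2.png',im,1.5)
```

```text
[0.50680008 0.25061721 0.13318009] [-3.14086809e+00 -1.55111014e-03 -3.05975013e+00] 0.3283261925908486 [-0.19196399  0.23677876 -1.03885959]
```

View pics/w2.png

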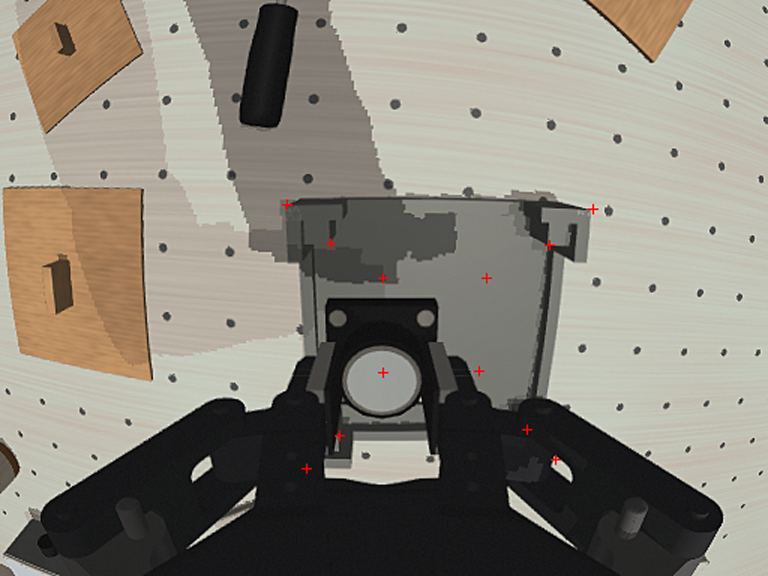

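Request:
arm_command:
  travel:
    - [0,0,0.03]
    - [0,0,0.03]
    - [0,0,0.025]
    - [0,0,0.015]
    - [0,0,0.007]
    - [0,0,0.004]
    - [0,0,0]
    - [0,0,0]
  delta_rot:
    - [0,0,0]
    - [0,0,0]
    - [0,0,0]
    - [0,0,0]
    - [0,0,0]
    - [0,0,0]
    - [0,0,0]
    - [0,0,0]

```text
t: 8.4
ee_pos: [0.5084, 0.2514, 0.0248]
eef_rot: [3.141, 0.003, -3.059]
force: [0.8, -0.4, 0.1]
grip_width: 0.331
```

Request:
arm_command:
  travel:
    - [0,0,0.002]
    - [0,0,0]
    - [0,0,0]
  delta_rot:
    - [0,0,0]
    - [0,0,0]
    - [0,0,0]

```text
t: 8.7
ee_pos: [0.5075, 0.2511, 0.0217]
eef_rot: [3.141, 0.001, -3.058]
force: [0.5, 0.6, -0.9]
grip_width: 0.333
```

Request:
arm_command:
  travel:
    - [0,0,0.002]
    - [0,0,0]
    - [0,0,0]
  delta_rot:
    - [0,0,0]
    - [0,0,0]
    - [0,0,0]

```text
t: 9.0
ee_pos: [0.5077, 0.2511, 0.02]
eef_rot: [3.141, 0.001, -3.058]
force: [-0.3, -0.9, 3.3]
grip_width: 0.331
```

Request:
arm_command:
  travel:
    - [0,0,0]
    - [0,0,0]
    - [0,0,0]
    - [0,0,-0.01]
    - [0,0,-0.03]
    - [0,0,-0.04]
    - [0,0,-0.035]
    - [-0.0043,-0.0453,0]
    - [-0.0043,-0.0453,0]
    - [-0.0043,-0.0453,0]
    - [-0.0043,-0.0453,0]
    - [-0.0043,-0.0453,0]
    - [-0.0043,-0.0453,0]
    - [-0.0043,-0.0453,0]
    - [-0.0043,-0.0453,0]
    - [-0.0043,-0.0453,0]
    - [-0.0043,-0.0453,0]
    - [-0.0043,-0.0453,0]
    - [-0.0043,-0.0453,0]
    - [0,0,0]
  delta_rot:
    - [0,0,0]
    - [0,0,0]
    - [0,0,0]
    - [0,0,0]
    - [0,0,0]
    - [0,0,0.06]
    - [0,0,0.057]
    - [0,0,0]
    - [0,0,0]
    - [0,0,0]
    - [0,0,0]
    - [0,0,0]
    - [0,0,0]
    - [0,0,0]
    - [0,0,0]
    - [0,0,0]
    - [0,0,0]
    - [0,0,0]
    - [0,0,0]
    - [0,0,0]
  gripper: 0.08

```text
t: 11.0
ee_pos: [0.5401, -0.3, 0.1342]
eef_rot: [-3.138, 0.001, 3.101]
force: [0.7, 1.0, -0.2]
grip_width: 0.541
```

```bash
cat > go.py <<'E'
import sys; from meas import *
# tool travel from the present pose to world X Y Z, yaw eps (relative to pi)
X,Y,Z,E=map(float,sys.argv[1:5]); ps=[]
for i in range(5):   # average the noise; last readings only if time passes
    ctrl.read_camera('top'); s=ctrl.state(); ps.append(np.r_[s['ee_pos'],s['eef_rot']])
ps=np.array(ps); p=ps[:,:3].mean(0); Rw=R.from_euler('xyz',ps[-1,3:]).as_matrix()
print('at',p.round(4),'sd',ps[:,:3].std(0).round(4),'tool travel',(Rw.T@(np.array([X,Y,Z])-p)).round(4),'tool rz',round(-((E+np.pi-ps[-1,5]+np.pi)%(2*np.pi)-np.pi),4),s['grip_width'])
E
python3 go.py .541 -.2935 .019 -.032
python3 - <<'E'
from meas import *
d=wrist(); pts=[(33,-3),(-33,62),(33,62)]
plates(d,(.508,-.2897),-.032,pts,.016)
E
```

```text
at [ 0.5403 -0.2944  0.1345] sd [0.0002 0.0015 0.0002] tool travel [-0.0007  0.0009  0.1155] tool rz -0.0005 0.5425789237601069
(33, -3) exp [ 540.9 -293.8] plate (array([ 540.9, -293.8]), array([40.9, 40.4]), 88.1) lens [ 539.9 -293.5] 601
(-33, 62) exp [ 477.  -226.7] plate (array([ 477.3, -227.2]), array([40.8, 40.2]), 88.2) lens [ 477.  -228.2] 663
(33, 62) exp [ 543.  -228.8] plate (array([ 543. , -229.4]), array([40.9, 41.3]), 88.8) lens [ 541.6 -230.3] 559
```

Request:
arm_command:
  travel:
    - [-0.0007,0.0009,0.03]
    - [0,0,0.03]
    - [0,0,0.03]
    - [0,0,0.014]
    - [0,0,0.007]
    - [0,0,0.004]
    - [0,0,0]
  delta_rot:
    - [0,0,0]
    - [0,0,0]
    - [0,0,0]
    - [0,0,0]
    - [0,0,0]
    - [0,0,0]
    - [0,0,0]

```text
t: 12.0
ee_pos: [0.5418, -0.2933, 0.0203]
eef_rot: [-3.141, 0.001, 3.108]
force: [0.3, -0.3, -0.1]
grip_width: 0.539
```

Request:
arm_command:
  travel:
    - [0,0,0]
    - [0,0,0]
    - [0,0,0]
    - [0,0,0]
    - [0,0,0]
    - [0,0,-0.005]
    - [0,0,-0.01]
    - [0,0,-0.03]
    - [0,0,-0.04]
    - [0,0,-0.03]
    - [-0.0012,0.0212,0]
    - [-0.0012,0.0424,0]
    - [-0.0012,0.0424,0]
    - [-0.0012,0.0424,0]
    - [-0.0012,0.0424,0]
    - [-0.0012,0.0424,0]
    - [-0.0012,0.0424,0]
    - [-0.0012,0.0424,0]
    - [-0.0012,0.0424,0]
    - [-0.0012,0.0424,0]
  delta_rot:
    - [0,0,0]
    - [0,0,0]
    - [0,0,0]
    - [0,0,0]
    - [0,0,0]
    - [0,0,0]
    - [0,0,0]
    - [0,0,0]
    - [0,0,0]
    - [0,0,0]
    - [0,0,0]
    - [0,0,0]
    - [0,0,0]
    - [0,0,0]
    - [0,0,0]
    - [0,0,0]
    - [0,0,0]
    - [0,0,0]
    - [0,0,0]
    - [0,0,0]
  gripper: -1

```text
t: 14.0
ee_pos: [0.566, 0.1105, 0.1345]
eef_rot: [-3.141, -0.001, 3.108]
force: [0.7, -0.8, 0.0]
grip_width: 0.332
```

Request:
arm_command:
  travel:
    - [-0.0012,0.0424,0]
    - [-0.0012,0.0424,0]
    - [-0.0012,0.0424,0]
    - [0,0.0212,0]
    - [0,0,0]
    - [0,0,0]
    - [0,0,0]
  delta_rot:
    - [0,0,0]
    - [0,0,0]
    - [0,0,0]
    - [0,0,0]
    - [0,0,-0.06]
    - [0,0,-0.055]
    - [0,0,0]

```text
t: 14.7
ee_pos: [0.5747, 0.2573, 0.1341]
eef_rot: [-3.141, -0.001, -3.06]
force: [0.1, 0.2, -0.3]
grip_width: 0.331
```

```bash
python3 go.py .574 .2568 .021 .083
```

```text
at [0.5751 0.2569 0.1343] sd [0.0002 0.0001 0.0001] tool travel [0.0011 0.     0.1133] tool rz -0.0029 0.3291347543522947
```

Held (width 0.33). I lower it onto the floor; the contact height is known from the first one.

Request:
arm_command:
  travel:
    - [0.001,0,0.03]
    - [0,0,0.03]
    - [0,0,0.03]
    - [0,0,0.013]
    - [0,0,0.006]
    - [0,0,0.004]
    - [0,0,0.002]
    - [0,0,0]
  delta_rot:
    - [0,0,0]
    - [0,0,0]
    - [0,0,0]
    - [0,0,0]
    - [0,0,0]
    - [0,0,0]
    - [0,0,0]
    - [0,0,0]

```text
t: 15.75
ee_pos: [0.5755, 0.2574, 0.0207]
eef_rot: [3.141, 0.002, -3.06]
force: [0.1, 0.3, -1.1]
grip_width: 0.333
```

Request:
arm_command:
  travel:
    - [0,0,0.0015]
    - [0,0,0]
  delta_rot:
    - [0,0,0]
    - [0,0,0]

```text
t: 15.95
ee_pos: [0.5757, 0.2575, 0.0204]
eef_rot: [3.141, 0.003, -3.06]
force: [-1.5, -0.6, 5.5]
grip_width: 0.33
```

Request:
arm_command:
  travel:
    - [0,0,0]
    - [0,0,0]
    - [0,0,0]
    - [0,0,-0.01]
    - [0,0,-0.03]
    - [0,0,-0.04]
    - [0,0,-0.036]
    - [0.0074,-0.0443,0]
    - [0.0074,-0.0443,0]
    - [0.0074,-0.0443,0]
    - [0.0074,-0.0443,0]
    - [0.0074,-0.0443,0]
    - [0.0074,-0.0443,0]
    - [0.0074,-0.0443,0]
    - [0.0074,-0.0443,0]
    - [0.0074,-0.0443,0]
    - [0.0074,-0.0443,0]
    - [0.0074,-0.0443,0]
    - [0,0,0]
    - [0,0,0]
  delta_rot:
    - [0,0,0]
    - [0,0,0]
    - [0,0,0]
    - [0,0,0]
    - [0,0,0]
    - [0,0,0.06]
    - [0,0,0.055]
    - [0,0,0]
    - [0,0,0]
    - [0,0,0]
    - [0,0,0]
    - [0,0,0]
    - [0,0,0]
    - [0,0,0]
    - [0,0,0]
    - [0,0,0]
    - [0,0,0]
    - [0,0,0]
    - [0,0,0]
    - [0,0,0]
  gripper: 0.08

```text
t: 17.95
ee_pos: [0.4763, -0.2281, 0.1343]
eef_rot: [3.141, 0.001, 3.105]
force: [-0.1, -0.1, -0.0]
grip_width: 0.54
```

```bash
python3 go.py .4771 -.2273 .019 -.032
```

```text
at [ 0.4768 -0.2262  0.1341] sd [0.0001 0.0005 0.0001] tool travel [-0.0003 -0.0011  0.1151] tool rz 0.0005 0.5389375915058134
```

Request:
arm_command:
  travel:
    - [-0.0003,-0.0011,0.03]
    - [0,0,0.03]
    - [0,0,0.03]
    - [0,0,0.014]
    - [0,0,0.007]
    - [0,0,0.004]
    - [0,0,0]
  delta_rot:
    - [0,0,0]
    - [0,0,0]
    - [0,0,0]
    - [0,0,0]
    - [0,0,0]
    - [0,0,0]
    - [0,0,0]

```text
t: 18.9
ee_pos: [0.4775, -0.2284, 0.0196]
eef_rot: [-3.141, 0.001, 3.108]
force: [0.2, -0.2, -0.1]
grip_width: 0.54
```

Request:
arm_command:
  travel:
    - [0,0,0]
    - [0,0,0]
    - [0,0,0]
    - [0,0,0]
    - [0,0,0]
    - [0,0,-0.005]
    - [0,0,-0.01]
    - [0,0,-0.03]
    - [0,0,-0.04]
    - [0,0,-0.03]
    - [-0.0006,0.021,0]
    - [-0.0006,0.0419,0]
    - [-0.0006,0.0419,0]
    - [-0.0006,0.0419,0]
    - [-0.0006,0.0419,0]
    - [-0.0006,0.0419,0]
    - [-0.0006,0.0419,0]
    - [-0.0006,0.0419,0]
    - [-0.0006,0.0419,0]
    - [-0.0006,0.0419,0]
  delta_rot:
    - [0,0,0]
    - [0,0,0]
    - [0,0,0]
    - [0,0,0]
    - [0,0,0]
    - [0,0,0]
    - [0,0,0]
    - [0,0,0]
    - [0,0,0]
    - [0,0,0]
    - [0,0,0]
    - [0,0,0]
    - [0,0,0]
    - [0,0,0]
    - [0,0,0]
    - [0,0,0]
    - [0,0,0]
    - [0,0,0]
    - [0,0,0]
    - [0,0,0]
  gripper: -1

```text
t: 20.9
ee_pos: [0.4972, 0.17, 0.1351]
eef_rot: [-3.139, 0.003, 3.107]
force: [0.9, -0.1, 0.4]
grip_width: 0.325
```

Request:
arm_command:
  travel:
    - [-0.0006,0.0419,0]
    - [-0.0006,0.0419,0]
    - [-0.0006,0.0419,0]
    - [0,0.021,0]
    - [0,0,0]
    - [0,0,0]
    - [0,0,0]
  delta_rot:
    - [0,0,0]
    - [0,0,0]
    - [0,0,0]
    - [0,0,0]
    - [0,0,-0.06]
    - [0,0,-0.057]
    - [0,0,0]

```text
t: 21.6
ee_pos: [0.504, 0.3155, 0.1347]
eef_rot: [-3.14, 0.002, -3.059]
force: [0.3, -0.9, 0.2]
grip_width: 0.329
```

```bash
python3 go.py .5028 .317 .0187 .083
```

```text
at [0.5037 0.3154 0.1344] sd [0.0002 0.     0.0002] tool travel [0.0008 0.0017 0.1157] tool rz -0.0011 0.327033100854208
```

Request:
arm_command:
  travel:
    - [0.0008,0.0017,0.03]
    - [0,0,0.03]
    - [0,0,0.03]
    - [0,0,0.013]
    - [0,0,0.006]
    - [0,0,0.004]
    - [0,0,0.002]
    - [0,0,0.001]
    - [0,0,0]
    - [0,0,0]
  delta_rot:
    - [0,0,0]
    - [0,0,0]
    - [0,0,0]
    - [0,0,0]
    - [0,0,0]
    - [0,0,0]
    - [0,0,0]
    - [0,0,0]
    - [0,0,0]
    - [0,0,0]

```text
t: 22.85
ee_pos: [0.5033, 0.318, 0.0198]
eef_rot: [3.141, 0.003, -3.058]
force: [-1.9, -1.2, 6.3]
grip_width: 0.328
```

Request:
arm_command:
  travel:
    - [0,0,0]
    - [0,0,0]
    - [0,0,0]
    - [0,0,-0.01]
    - [0,0,-0.03]
    - [0,0,-0.04]
    - [0,0,-0.036]
    - [-0.0049,-0.0454,0]
    - [-0.0049,-0.0454,0]
    - [-0.0049,-0.0454,0]
    - [-0.0049,-0.0454,0]
    - [-0.0049,-0.0454,0]
    - [-0.0049,-0.0454,0]
    - [-0.0049,-0.0454,0]
    - [-0.0049,-0.0454,0]
    - [-0.0049,-0.0454,0]
    - [-0.0049,-0.0454,0]
    - [-0.0049,-0.0454,0]
    - [-0.0049,-0.0454,0]
    - [0,0,0]
  delta_rot:
    - [0,0,0]
    - [0,0,0]
    - [0,0,0]
    - [0,0,0]
    - [0,0,0]
    - [0,0,0.06]
    - [0,0,0.057]
    - [0,0,0]
    - [0,0,0]
    - [0,0,0]
    - [0,0,0]
    - [0,0,0]
    - [0,0,0]
    - [0,0,0]
    - [0,0,0]
    - [0,0,0]
    - [0,0,0]
    - [0,0,0]
    - [0,0,0]
    - [0,0,0]
  gripper: 0.08

```text
t: 24.85
ee_pos: [0.5424, -0.2348, 0.134]
eef_rot: [-3.138, 0.001, 3.101]
force: [0.2, 1.0, 0.3]
grip_width: 0.541
```

```bash
python3 go.py .543 -.229 .019 -.032
```

```text
at [ 0.5423 -0.2293  0.134 ] sd [0.0001 0.0015 0.    ] tool travel [-0.0006  0.0002  0.115 ] tool rz -0.0004 0.5432143595010457
```

Request:
arm_command:
  travel:
    - [-0.0006,0.0002,0.03]
    - [0,0,0.03]
    - [0,0,0.03]
    - [0,0,0.014]
    - [0,0,0.007]
    - [0,0,0.004]
    - [0,0,0]
  delta_rot:
    - [0,0,0]
    - [0,0,0]
    - [0,0,0]
    - [0,0,0]
    - [0,0,0]
    - [0,0,0]
    - [0,0,0]

```text
t: 25.8
ee_pos: [0.5438, -0.2288, 0.0198]
eef_rot: [-3.141, 0.001, 3.108]
force: [0.4, -0.5, 0.1]
grip_width: 0.54
```

Request:
arm_command:
  travel:
    - [0,0,0]
    - [0,0,0]
    - [0,0,0]
    - [0,0,0]
    - [0,0,0]
    - [0,0,-0.005]
    - [0,0,-0.01]
    - [0,0,-0.03]
    - [0,0,-0.04]
    - [0,0,-0.03]
    - [-0.0006,0.0213,0]
    - [-0.0006,0.0425,0]
    - [-0.0006,0.0425,0]
    - [-0.0006,0.0425,0]
    - [-0.0006,0.0425,0]
    - [-0.0006,0.0425,0]
    - [-0.0006,0.0425,0]
    - [-0.0006,0.0425,0]
    - [-0.0006,0.0425,0]
    - [-0.0006,0.0425,0]
  delta_rot:
    - [0,0,0]
    - [0,0,0]
    - [0,0,0]
    - [0,0,0]
    - [0,0,0]
    - [0,0,0]
    - [0,0,0]
    - [0,0,0]
    - [0,0,0]
    - [0,0,0]
    - [0,0,0]
    - [0,0,0]
    - [0,0,0]
    - [0,0,0]
    - [0,0,0]
    - [0,0,0]
    - [0,0,0]
    - [0,0,0]
    - [0,0,0]
    - [0,0,0]
  gripper: -1

```text
t: 27.8
ee_pos: [0.5621, 0.176, 0.1341]
eef_rot: [-3.141, -0.001, 3.108]
force: [0.6, -0.2, -0.7]
grip_width: 0.328
```

Request:
arm_command:
  travel:
    - [-0.0006,0.0425,0]
    - [-0.0006,0.0425,0]
    - [-0.0006,0.0425,0]
    - [0,0.0213,0]
    - [0,0,0]
    - [0,0,0]
    - [0,0,0]
  delta_rot:
    - [0,0,0]
    - [0,0,0]
    - [0,0,0]
    - [0,0,0]
    - [0,0,-0.06]
    - [0,0,-0.057]
    - [0,0,0]

```text
t: 28.5
ee_pos: [0.569, 0.3233, 0.1336]
eef_rot: [-3.141, -0.001, -3.058]
force: [0.1, -0.1, -1.1]
grip_width: 0.332
```

```bash
python3 go.py .5685 .3225 .0187 .083
```

```text
at [0.5694 0.3229 0.1338] sd [0.0001 0.0001 0.0001] tool travel [ 0.0009 -0.0004  0.1151] tool rz -0.0009 0.32982895654717376
```

Request:
arm_command:
  travel:
    - [0.0009,-0.0004,0.03]
    - [0,0,0.03]
    - [0,0,0.03]
    - [0,0,0.013]
    - [0,0,0.006]
    - [0,0,0.004]
    - [0,0,0.002]
    - [0,0,0.0005]
    - [0,0,0]
    - [0,0,0]
  delta_rot:
    - [0,0,0]
    - [0,0,0]
    - [0,0,0]
    - [0,0,0]
    - [0,0,0]
    - [0,0,0]
    - [0,0,0]
    - [0,0,0]
    - [0,0,0]
    - [0,0,0]

```text
t: 29.75
ee_pos: [0.5697, 0.3233, 0.0199]
eef_rot: [3.141, 0.003, -3.058]
force: [0.7, 0.5, 2.3]
grip_width: 0.332
```

Request:
arm_command:
  travel:
    - [0,0,0]
    - [0,0,0]
    - [0,0,0]
    - [0,0,-0.01]
    - [0,0,-0.03]
    - [0,0,-0.04]
    - [0,0,-0.05]
    - [0,-0.02,-0.05]
    - [0,-0.015,-0.05]
    - [0,0,0]
    - [0,0,0]
    - [0,0,0]
  delta_rot:
    - [0,0,0]
    - [0,0,0]
    - [0,0,0]
    - [0,0,0]
    - [0,0,0]
    - [0,0,0]
    - [0,0,0]
    - [0,0,0]
    - [0,0,0]
    - [0,0,0]
    - [0,0,0]
    - [0,0,0]
  gripper: 0.08

```text
t: 30.95
ee_pos: [0.571, 0.29, 0.2416]
eef_rot: [-3.141, -0.002, -3.058]
force: [0.6, 0.4, 0.3]
grip_width: 0.541
```

Run:
```python
from meas import *
d=wrist(); s=d['s']; print(s['ee_pos'],s['eef_rot'],s['grip_width'])
im=d['frame'].copy(); c,sn=np.cos(.0833),np.sin(.0833)
for a,b,z in [(x,y,.047) for x in(-83,83) for y in(-83,83)]+[(x,y,.039) for x in(-61,61) for y in(-61,61)]+[(x,y,.033) for x in(-33,33) for y in(-33,33)]:
    q=[.5384+(a*c-b*sn)/1000,.2869+(a*sn+b*c)/1000,z]; u=wpix(d,[q])[0]; im[int(round(u[1])),int(round(u[0]))]=(255,0,0)
u=wpix(d,[[.5384,.2869,.03]])[0]; x0=max(0,int(u[0])-100); y0=max(0,int(u[1])-85); print(x0,y0)
save('w3.png',im[y0:y0+150,x0:x0+200],4); np.save('w3.npy',d['frame'])
for q in sheets(cam('top')): print(q)
```

```text
[0.57095891 0.29000191 0.24156006] [-3.14125600e+00 -1.71418554e-03 -3.05826847e+00] 0.5408262936069501
153 54
(array([348.3,  10.4]), array([98.2, 98.4]), 30.6, array([251., 237.]))
(array([530. ,  13.3]), array([141.6, 141.6]), 89.0, array([252., 172.]))
```

View pics/w3.png

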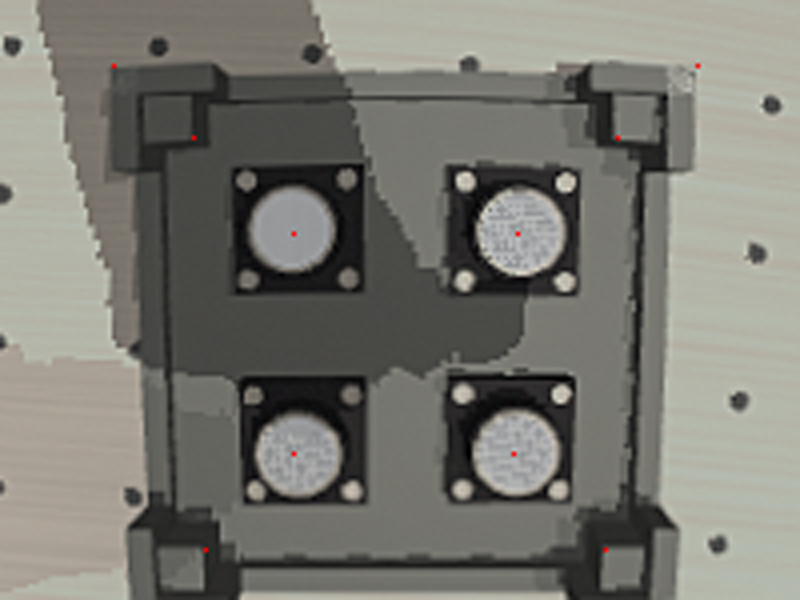

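The four large modules stand at their slots. In the crop the lenses are at (293,230), (520,230), (297,452) and (515,452), and the predicted post corners match within about 2 px. The separator has not moved. I go above it now.

Request:
arm_command:
  travel:
    - [0,0,0]
    - [0.0052,-0.02,0]
    - [0.0052,-0.0397,0.006]
    - [0.0052,-0.0397,0.006]
    - [0.0052,-0.0397,0.006]
    - [0.0052,-0.0397,0.006]
    - [0.0052,-0.0397,0.006]
    - [0.0052,-0.0397,0.006]
    - [0,-0.02,0.006]
    - [0,0,0]
    - [0,0,0]
    - [0,0,0]
  delta_rot:
    - [0,0,0.1]
    - [0,0,0]
    - [0,0,0]
    - [0,0,0]
    - [0,0,0]
    - [0,0,0]
    - [0,0,0]
    - [0,0,0]
    - [0,0,0]
    - [0,0,0]
    - [0,0,0]
    - [0,0,0]
  gripper: -0.3

```text
t: 32.25
ee_pos: [0.5301, 0.0135, 0.2]
eef_rot: [3.141, -0.001, 3.126]
force: [-0.8, 0.2, -0.3]
grip_width: 0.35
```

```bash
cat >> meas.py <<'E'
def wsheets(d,zp):
    hsv=cv2.cvtColor(d['frame'],cv2.COLOR_RGB2HSV); m=cv2.inRange(hsv,(5,70,40),(20,255,255)); m=cv2.morphologyEx(m,cv2.MORPH_CLOSE,np.ones((5,5)))
    for c in cv2.findContours(m,cv2.RETR_EXTERNAL,cv2.CHAIN_APPROX_NONE)[0]:
        if cv2.contourArea(c)<2000: continue
        w=wplane(d,c.reshape(-1,2),zp)[:,:2]; r=cv2.minAreaRect((w*1000).astype(np.float32)); print('sheet',np.round(r[0],1),np.round(r[1],1),round(r[2],1),c.reshape(-1,2).min(0),c.reshape(-1,2).max(0))
E
python3 - <<'E'
from meas import *
d=wrist(); s=d['s']; print(s['ee_pos'],s['eef_rot'],s['grip_width'])
wsheets(d,.004)
im=d['frame'].copy(); c,sn=np.cos(-.0175),np.sin(-.0175)
for a,b,z in [(x,y,.004) for x in(-72,72) for y in(-72,72)]+[(x,y,.028) for x in(-18,18) for y in(-5,5)]:
    u=wpix(d,[[.530+(a*c-b*sn)/1000,.0133+(a*sn+b*c)/1000,z]])[0].round().astype(int)
    if 0<=u[0]<512 and 0<=u[1]<384: im[u[1],u[0]]=(255,0,0)
save('w4.png',im[60:340,100:420],2.4)
E
```

```text
[0.53009333 0.01351984 0.20002962] [ 3.14094636e+00 -1.22462329e-03  3.12602243e+00] 0.3501646983039908
sheet [530.4  11.6] [143.1 143.1] 89.1 [190 107] [315 226]
sheet [348.9   9. ] [101.7 101. ] 30.9 [189   0] [308  71]
```

View pics/w4.png

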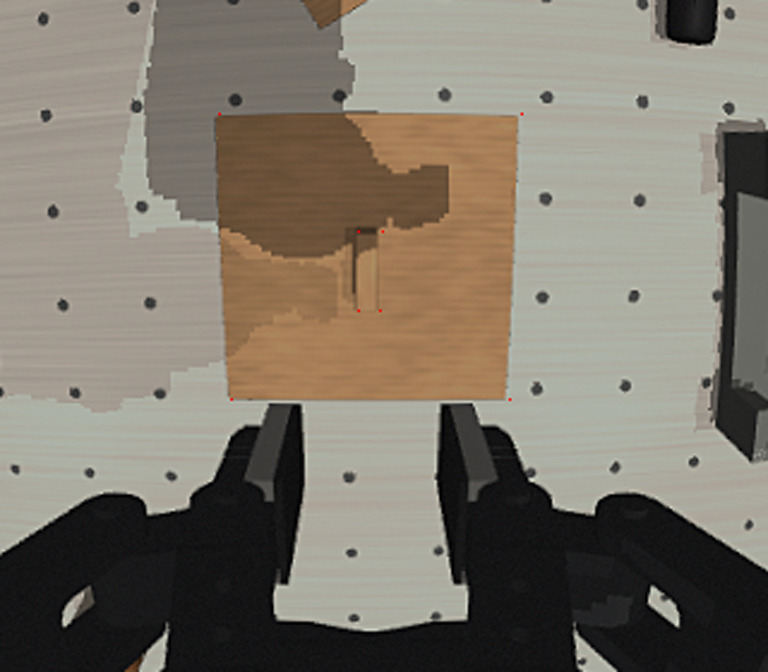

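The separator (143 mm measured) is at (0.5304, 0.0116) with yaw -0.9°. Its tab in the crop is at (357–378, 230–310), long along x. I descend and grip the tab.

Request:
arm_command:
  travel:
    - [-0.0003,-0.0018,0.03]
    - [0,0,0.035]
    - [0,0,0.035]
    - [0,0,0.035]
    - [0,0,0.03]
    - [0,0,0.015]
    - [0,0,0.007]
    - [0,0,0.002]
    - [0,0,0]
  delta_rot:
    - [0,0,0]
    - [0,0,0]
    - [0,0,0]
    - [0,0,0]
    - [0,0,0]
    - [0,0,0]
    - [0,0,0]
    - [0,0,0]
    - [0,0,0]

```text
t: 33.2
ee_pos: [0.5315, 0.0111, 0.0125]
eef_rot: [-3.142, 0.001, 3.126]
force: [-0.7, 0.1, 0.4]
grip_width: 0.352
```

Request:
arm_command:
  travel:
    - [0,0,0]
    - [0,0,0]
    - [0,0,0]
    - [0,0,0]
    - [0,0,0]
    - [0,0,0]
  delta_rot:
    - [0,0,0]
    - [0,0,0]
    - [0,0,0]
    - [0,0,0]
    - [0,0,0]
    - [0,0,0]
  gripper: -1
  newtons: 60

```text
t: 33.8
ee_pos: [0.5322, 0.0106, 0.0135]
eef_rot: [3.142, 0.004, 3.125]
force: [0.1, 0.6, 6.0]
grip_width: 0.101
```

Request:
arm_command:
  travel:
    - [0,0,-0.003]
    - [0,0,-0.007]
    - [0,0,-0.02]
    - [0,0,-0.03]
    - [0,0,-0.03]
    - [0,0,-0.02]
    - [0,0,0]
    - [0,0,0]
    - [0,0,0]
  delta_rot:
    - [0,0,0]
    - [0,0,0]
    - [0,0,0]
    - [0,0,0]
    - [0,0,0]
    - [0,0,0]
    - [0,0,0]
    - [0,0,0]
    - [0,0,0]

```text
t: 34.7
ee_pos: [0.5292, 0.0108, 0.1195]
eef_rot: [3.141, -0.004, 3.125]
force: [0.4, -0.2, -1.6]
grip_width: 0.098
```

```bash
python3 go.py .5384 .2867 .122 .0833
python3 - <<'E'
from meas import *
d=wrist(); wsheets(d,d['s']['ee_pos'][2]-.0095); save('w5.png',d['frame'],1.5)
t=cam('top'); P=cloud(t); hsv=cv2.cvtColor(t['frame'],cv2.COLOR_RGB2HSV); m=cv2.inRange(hsv,(5,90,40),(20,255,255))>0
m&=(P[...,2]>.06)&(P[...,2]<.16); q=P[m]; print(len(q))
A=np.c_[q[:,:2]-q[:,:2].mean(0),np.ones(len(q))]; k=np.linalg.lstsq(A,q[:,2],rcond=None)[0]; print('sheet plane slopes',k)
E
```

```text
at [0.5294 0.0108 0.1198] sd [0.0003 0.     0.0004] tool travel [-0.0043  0.276  -0.0022] tool rz -0.1001 0.10252053850483964
sheet [524.8  10.6] [142.5 135.8] 89.1 [122 101] [387 322]
sheet [403.5  14.4] [41.  58.6] 31.0 [189   0] [326  60]
467
sheet plane slopes [-0.05033247  0.33718718  0.10094157]
```

View pics/w5.png

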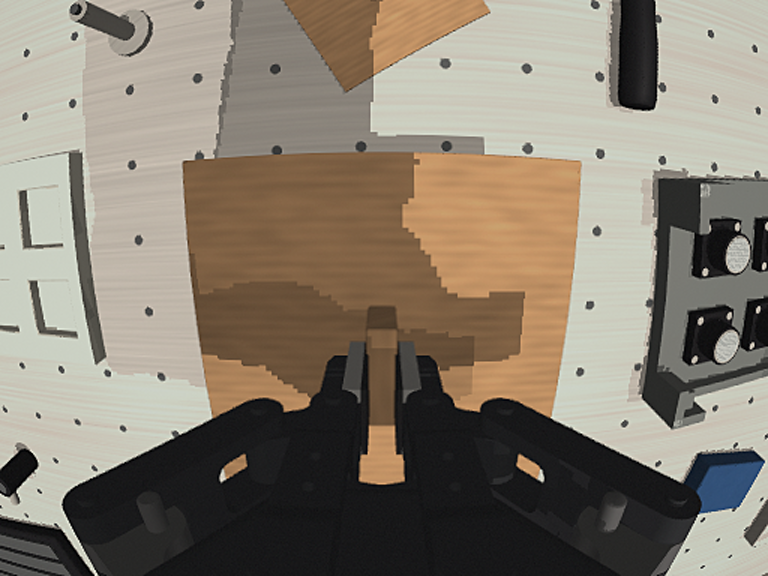

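Request:
arm_command:
  travel:
    - [-0.0005,0.01,0]
    - [-0.0005,0.02,0]
    - [-0.0005,0.03,0]
    - [-0.0005,0.03,0]
    - [-0.0005,0.03,0]
    - [-0.0005,0.03,0]
    - [-0.0005,0.03,0]
    - [-0.0005,0.03,0]
    - [-0.0003,0.03,0]
    - [0,0.02,0]
    - [0,0.01,0]
    - [0,0.006,0]
    - [0,0,0]
    - [0,0,0]
    - [0,0,0]
  delta_rot:
    - [0,0,0]
    - [0,0,0]
    - [0,0,0]
    - [0,0,0]
    - [0,0,0]
    - [0,0,0]
    - [0,0,0]
    - [0,0,0]
    - [0,0,0]
    - [0,0,-0.05]
    - [0,0,-0.05]
    - [0,0,0]
    - [0,0,0]
    - [0,0,0]
    - [0,0,0]

```text
t: 36.55
ee_pos: [0.5385, 0.2859, 0.1217]
eef_rot: [-3.141, -0.0, -3.06]
force: [0.2, -0.6, -1.9]
grip_width: 0.1
```

```bash
python3 go.py .5384 .2867 .0565 .0833
python3 - <<'E'
from meas import *
d=wrist(); wsheets(d,d['s']['ee_pos'][2]-.0095)
E
```

```text
at [0.5386 0.2859 0.1217] sd [0.     0.0001 0.    ] tool travel [0.0001 0.0008 0.0652] tool rz -0.0009 0.0999051418417844
sheet [533.5 285.3] [136.1 142.2] 4.7 [122 101] [387 322]
sheet [419.9 127.5] [67.4 43.6] 77.8 [0 0] [65 63]
```

Request:
arm_command:
  travel:
    - [-0.0005,0.0012,0.015]
    - [0,0,0.02]
    - [0,0,0.013]
    - [0,0,0.006]
    - [0,0,0.004]
    - [0,0,0]
    - [0,0,0]
  delta_rot:
    - [0,0,0]
    - [0,0,0]
    - [0,0,0]
    - [0,0,0]
    - [0,0,0]
    - [0,0,0]
    - [0,0,0]

```text
t: 37.55
ee_pos: [0.5394, 0.288, 0.0644]
eef_rot: [3.141, 0.001, -3.058]
force: [-1.2, 0.3, -1.3]
grip_width: 0.094
```

```bash
python3 go.py .5384 .2867 .052 .0833
python3 - <<'E'
from meas import *
d=wrist(); save('w6.png',d['frame'][60:340,90:420],2.4)
E
```

```text
at [0.5395 0.288  0.0646] sd [0.0001 0.     0.0001] tool travel [ 0.0012 -0.0012  0.0126] tool rz -0.0001 0.09762485454249635
```

View pics/w6.png

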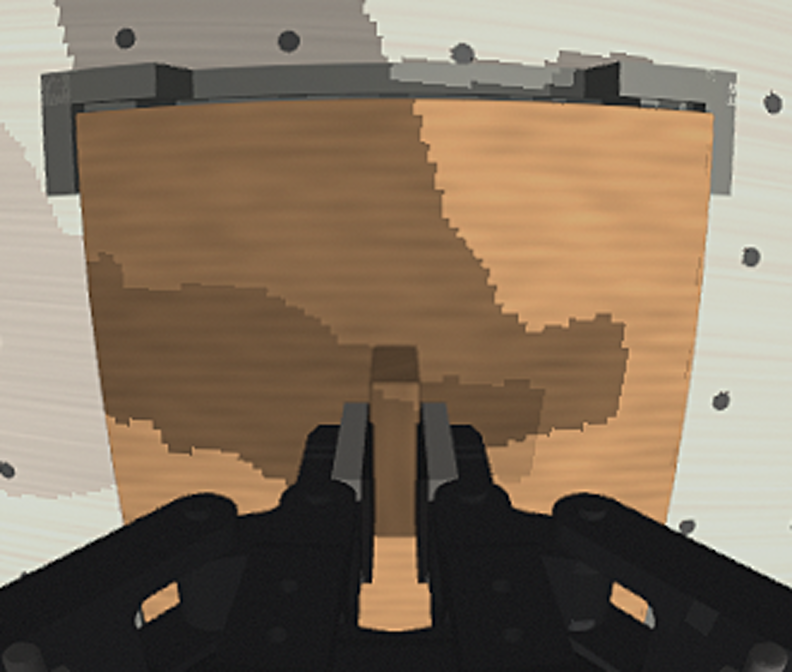

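Run:
```python
from meas import *
d=wrist(); f=lambda u:np.array(u)/2.4+[90,60]
zs=d['s']['ee_pos'][2]-.0125+.004
L=wplane(d,f([(42,73),(737,72)]),.047)*1000; S=wplane(d,f([(77,113),(713,113)]),zs)*1000
c,s=np.cos(.0833),np.sin(.0833); ex=np.array([c,s]); 
print(L.round(1),S.round(1)); print('L mid -> centre',L[:,:2].mean(0)+83*ex,'S centre',S[:,:2].mean(0)+72*ex, np.diff(L[:,:2],axis=0),np.diff(S[:,:2],axis=0))
```

```text
[[463.1 197.5  47. ]
 [449.4 361.3  47. ]] [[472.6 211.6  55.7]
 [460.8 351.9  55.7]]
L mid -> centre [538.93749162 286.33963122] S centre [538.4488634  287.76324609] [[-13.66853216 163.79395671]] [[-11.74584543 140.29023992]]
```

The sheet is about 1.4 mm too far in +y relative to the L walls. I correct that and lower.

Request:
arm_command:
  travel:
    - [-0.0005,-0.0014,0]
    - [0,0,0]
    - [0,0,0.003]
    - [0,0,0.003]
    - [0,0,0.002]
    - [0,0,0.002]
    - [0,0,0]
    - [0,0,0]
  delta_rot:
    - [0,0,0]
    - [0,0,0]
    - [0,0,0]
    - [0,0,0]
    - [0,0,0]
    - [0,0,0]
    - [0,0,0]
    - [0,0,0]

```text
t: 38.7
ee_pos: [0.5394, 0.2864, 0.0535]
eef_rot: [-3.142, -0.0, -3.058]
force: [0.3, -0.3, -2.0]
grip_width: 0.098
```

Request:
arm_command:
  travel:
    - [0,0,0.001]
    - [0,0,0.001]
    - [0,0,0]
    - [0,0,0]
  delta_rot:
    - [0,0,0]
    - [0,0,0]
    - [0,0,0]
    - [0,0,0]

```text
t: 39.1
ee_pos: [0.5397, 0.2865, 0.0525]
eef_rot: [3.141, 0.001, -3.058]
force: [-1.1, -0.7, 3.8]
grip_width: 0.097
```

Request:
arm_command:
  travel:
    - [0,0,0]
    - [0,0,0]
    - [0,0,0]
    - [0,0,0]
    - [0,0,-0.01]
    - [0,0,-0.02]
    - [0,0,-0.03]
    - [0,0,-0.04]
    - [0,0,-0.04]
    - [0,0,-0.03]
    - [0,0,0]
    - [0,0,0]
    - [0,0,0]
  delta_rot:
    - [0,0,0]
    - [0,0,0]
    - [0,0,0]
    - [0,0,0]
    - [0,0,0]
    - [0,0,0]
    - [0,0,0]
    - [0,0,0]
    - [0,0,0]
    - [0,0,0]
    - [0,0,0]
    - [0,0,0]
    - [0,0,0]
  gripper: -0.3

```text
t: 40.4
ee_pos: [0.5389, 0.2862, 0.2204]
eef_rot: [-3.141, -0.002, -3.058]
force: [-0.5, 0.4, -0.2]
grip_width: 0.352
```

Run:
```python
from meas import *
d=wrist(); print(d['s']['ee_pos']); wsheets(d,.043); save('w7.png',d['frame'][60:300,110:410],2.6)
```

```text
[0.53892824 0.28618134 0.22036642]
sheet [537.9 286.3] [143.7 143.8] 4.7 [188 106] [321 231]
sheet [362.1  41. ] [91.3 90.4] 31.0 [34  0] [106  68]
```

View pics/w7.png

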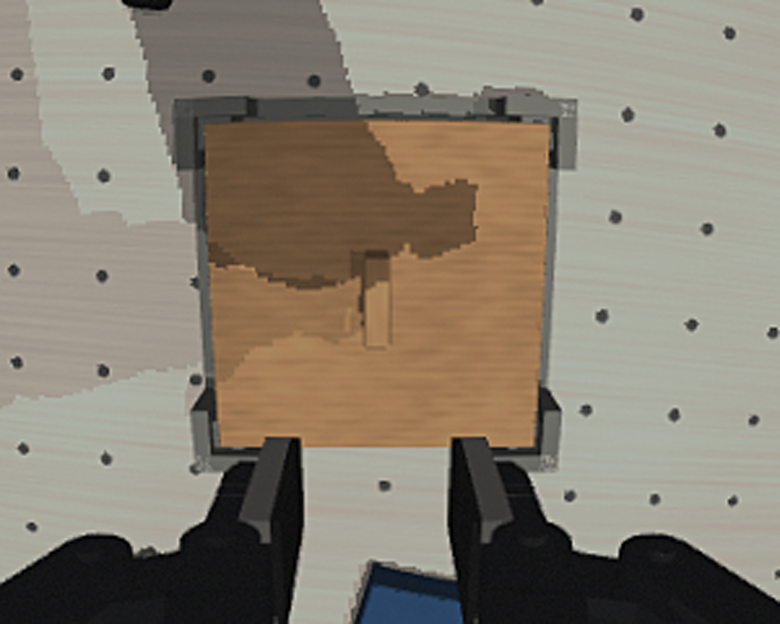

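The sheet is seated (143.7 × 143.8 mm at z=0.043, inside all four L walls). Now the small modules.

Request:
arm_command:
  travel:
    - [0,0,0]
    - [0,0,0]
    - [0.0039,-0.0427,0.0057]
    - [0.0039,-0.0427,0.0057]
    - [0.0039,-0.0427,0.0057]
    - [0.0039,-0.0427,0.0057]
    - [0.0039,-0.0427,0.0057]
    - [0.0039,-0.0427,0.0057]
    - [0.0039,-0.0427,0.0057]
    - [0.0039,-0.0427,0.0057]
    - [0.0039,-0.0427,0.0057]
    - [0.0039,-0.0427,0.0057]
    - [0.0039,-0.0427,0.0057]
    - [0.0039,-0.0427,0.0057]
    - [0.0039,-0.0427,0.0057]
    - [0.0039,-0.0427,0.0057]
    - [0.0039,-0.0427,0.0057]
    - [0,0,0]
    - [0,0,0]
  delta_rot:
    - [0,0,0.06]
    - [0,0,0.055]
    - [0,0,0]
    - [0,0,0]
    - [0,0,0]
    - [0,0,0]
    - [0,0,0]
    - [0,0,0]
    - [0,0,0]
    - [0,0,0]
    - [0,0,0]
    - [0,0,0]
    - [0,0,0]
    - [0,0,0]
    - [0,0,0]
    - [0,0,0]
    - [0,0,0]
    - [0,0,0]
    - [0,0,0]

```text
t: 42.35
ee_pos: [0.4591, -0.3517, 0.1337]
eef_rot: [3.138, -0.003, 3.108]
force: [-0.0, 0.7, 0.9]
grip_width: 0.351
```

```bash
python3 go.py .460 -.353 .019 -.032;  python3 - <<'E'
from meas import *
plates(wrist(),(.508,-.2897),-.032,[(-46,-65),(46,-65)],.016)
E
```

```text
at [ 0.4605 -0.3506  0.1355] sd [0.0005 0.0002 0.0006] tool travel [ 0.0004 -0.0025  0.1165] tool rz 0.0021 0.3544460287549337
(-46, -65) exp [ 459.9 -353.2] plate (array([ 459.7, -353.1]), array([26.4, 25.4]), 88.2) lens [ 458.7 -353.1] 184
(46, -65) exp [ 551.9 -356.1] plate (array([ 552.2, -356.2]), array([25.9, 27.9]), 88.6) lens [ 549.  -356.1] 105
```

Request:
arm_command:
  travel:
    - [0.0006,-0.0025,0.03]
    - [0,0,0.03]
    - [0,0,0.03]
    - [0,0,0.014]
    - [0,0,0.007]
    - [0,0,0.0045]
    - [0,0,0]
    - [0,0,0]
  delta_rot:
    - [0,0,0.002]
    - [0,0,0]
    - [0,0,0]
    - [0,0,0]
    - [0,0,0]
    - [0,0,0]
    - [0,0,0]
    - [0,0,0]

```text
t: 43.45
ee_pos: [0.4609, -0.3553, 0.0223]
eef_rot: [-3.14, 0.002, 3.108]
force: [0.1, -0.2, 0.7]
grip_width: 0.348
```

Request:
arm_command:
  travel:
    - [0,0,0]
    - [0,0,0]
    - [0,0,0]
    - [0,0,0]
    - [0,0,0]
    - [0,0,-0.005]
    - [0,0,-0.01]
    - [0,0,-0.03]
    - [0,0,-0.04]
    - [0,0,-0.03]
    - [0,0,0]
    - [0,0,0]
  delta_rot:
    - [0,0,0]
    - [0,0,0]
    - [0,0,0]
    - [0,0,0]
    - [0,0,0]
    - [0,0,0]
    - [0,0,0]
    - [0,0,0]
    - [0,0,0]
    - [0,0,0]
    - [0,0,0]
    - [0,0,0]
  gripper: -1
  newtons: 40

```text
t: 44.65
ee_pos: [0.4606, -0.3557, 0.1375]
eef_rot: [-3.138, 0.002, 3.107]
force: [0.5, 1.0, -0.4]
grip_width: 0.181
```

Request:
arm_command:
  travel:
    - [-0.0016,0.0214,0]
    - [-0.0016,0.0429,0]
    - [-0.0016,0.0429,0]
    - [-0.0016,0.0429,0]
    - [-0.0016,0.0429,0]
    - [-0.0016,0.0429,0]
    - [-0.0016,0.0429,0]
    - [-0.0016,0.0429,0]
    - [-0.0016,0.0429,0]
    - [-0.0016,0.0429,0]
    - [-0.0016,0.0429,0]
    - [-0.0016,0.0429,0]
    - [-0.0016,0.0429,0]
    - [-0.0016,0.0429,0]
    - [0,0.0214,0]
    - [0,0,0]
    - [0,0,0]
    - [0,0,0]
    - [0,0,0]
  delta_rot:
    - [0,0,0]
    - [0,0,0]
    - [0,0,0]
    - [0,0,0]
    - [0,0,0]
    - [0,0,0]
    - [0,0,0]
    - [0,0,0]
    - [0,0,0]
    - [0,0,0]
    - [0,0,0]
    - [0,0,0]
    - [0,0,0]
    - [0,0,0]
    - [0,0,0]
    - [0,0,-0.06]
    - [0,0,-0.056]
    - [0,0,0]
    - [0,0,0]

```text
t: 46.55
ee_pos: [0.5019, 0.2445, 0.1342]
eef_rot: [-3.141, -0.002, -3.061]
force: [-0.8, -0.1, 0.2]
grip_width: 0.183
```

```bash
python3 go.py .5019 .2435 .058 .083
python3 - <<'E'
from meas import *
d=wrist(); wsheets(d,.043); save('w8.png',d['frame'][60:300,110:410],2.6)
E
```

```text
at [0.5024 0.2446 0.135 ] sd [0.0002 0.0001 0.0004] tool travel [ 0.0006 -0.001   0.077 ] tool rz -0.0016 0.18436009981550713
sheet [523.6 284.8] [115.  143.3] 4.9 [213 154] [383 274]
sheet [361.3  44.1] [87.3 86.1] 31.0 [12  0] [99 91]
```

View pics/w8.png

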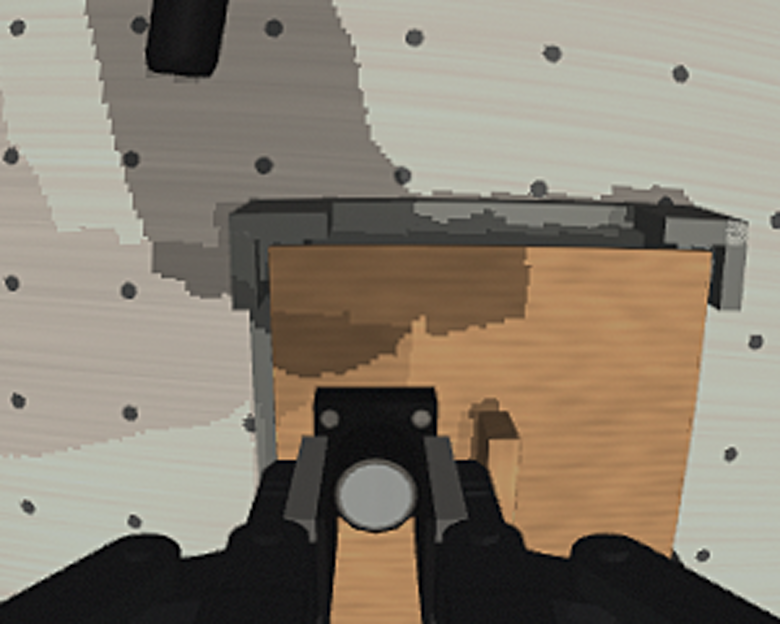

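Small module held upright, at crop (375,490), over the sheet. I lower it.

Request:
arm_command:
  travel:
    - [0.0006,-0.001,0.03]
    - [0,0,0.025]
    - [0,0,0.013]
    - [0,0,0.005]
    - [0,0,0.0025]
    - [0,0,0.001]
    - [0,0,0]
    - [0,0,0]
  delta_rot:
    - [0,0,0]
    - [0,0,0]
    - [0,0,0]
    - [0,0,0]
    - [0,0,0]
    - [0,0,0]
    - [0,0,0]
    - [0,0,0]

```text
t: 47.65
ee_pos: [0.503, 0.2443, 0.0603]
eef_rot: [3.141, 0.002, -3.059]
force: [0.2, 0.7, -0.3]
grip_width: 0.184
```

Request:
arm_command:
  travel:
    - [0,0,0.001]
    - [0,0,0]
    - [0,0,0]
  delta_rot:
    - [0,0,0]
    - [0,0,0]
    - [0,0,0]

```text
t: 47.95
ee_pos: [0.5029, 0.2442, 0.0594]
eef_rot: [3.141, 0.002, -3.059]
force: [-1.1, 0.2, 6.0]
grip_width: 0.183
```

Request:
arm_command:
  travel:
    - [0,0,0]
    - [0,0,0]
    - [0,0,0]
    - [0,0,-0.01]
    - [0,0,-0.03]
    - [0,0,-0.036]
    - [-0.0049,-0.0427,0]
    - [-0.0049,-0.0427,0]
    - [-0.0049,-0.0427,0]
    - [-0.0049,-0.0427,0]
    - [-0.0049,-0.0427,0]
    - [-0.0049,-0.0427,0]
    - [-0.0049,-0.0427,0]
    - [-0.0049,-0.0427,0]
    - [-0.0049,-0.0427,0]
    - [-0.0049,-0.0427,0]
    - [-0.0049,-0.0427,0]
    - [-0.0049,-0.0427,0]
    - [-0.0049,-0.0427,0]
    - [-0.0049,-0.0427,0]
  delta_rot:
    - [0,0,0]
    - [0,0,0]
    - [0,0,0]
    - [0,0,0]
    - [0,0,0.06]
    - [0,0,0.056]
    - [0,0,0]
    - [0,0,0]
    - [0,0,0]
    - [0,0,0]
    - [0,0,0]
    - [0,0,0]
    - [0,0,0]
    - [0,0,0]
    - [0,0,0]
    - [0,0,0]
    - [0,0,0]
    - [0,0,0]
    - [0,0,0]
    - [0,0,0]
  gripper: -0.3

```text
t: 49.95
ee_pos: [0.5505, -0.3577, 0.1348]
eef_rot: [-3.141, 0.001, 3.108]
force: [0.0, 0.1, 0.7]
grip_width: 0.351
```

Request:
arm_command:
  travel:
    - [0,0,0]
    - [0,0,0]
  delta_rot:
    - [0,0,0]
    - [0,0,0]

```text
t: 50.15
ee_pos: [0.5501, -0.3568, 0.1338]
eef_rot: [3.141, -0.001, 3.106]
force: [0.4, -0.1, -0.8]
grip_width: 0.345
```

```bash
python3 go.py .552 -.356 .0195 -.032;  python3 - <<'E'
from meas import *
plates(wrist(),(.508,-.2897),-.032,[(46,-65)],.016)
E
```

```text
at [ 0.5506 -0.3549  0.1345] sd [0.0002 0.0004 0.0002] tool travel [-0.0014 -0.0011  0.115 ] tool rz -0.0001 0.3487741838059722
(46, -65) exp [ 551.9 -356.1] plate (array([ 551.5, -356.1]), array([26.5, 26.3]), 88.1) lens [ 550.8 -356. ] 181
```

Request:
arm_command:
  travel:
    - [-0.0012,-0.0011,0.03]
    - [0,0,0.03]
    - [0,0,0.03]
    - [0,0,0.014]
    - [0,0,0.007]
    - [0,0,0.004]
    - [0,0,0]
    - [0,0,0]
  delta_rot:
    - [0,0,0]
    - [0,0,0]
    - [0,0,0]
    - [0,0,0]
    - [0,0,0]
    - [0,0,0]
    - [0,0,0]
    - [0,0,0]

```text
t: 51.25
ee_pos: [0.5527, -0.3578, 0.021]
eef_rot: [-3.14, 0.002, 3.108]
force: [-0.6, 0.1, -0.3]
grip_width: 0.35
```

Request:
arm_command:
  travel:
    - [0,0,0]
    - [0,0,0]
    - [0,0,0]
    - [0,0,0]
    - [0,0,0]
    - [0,0,-0.005]
    - [0,0,-0.01]
    - [0,0,-0.03]
    - [0,0,-0.04]
    - [0,0,-0.03]
    - [0,0,0]
    - [0,0,0]
  delta_rot:
    - [0,0,0]
    - [0,0,0]
    - [0,0,0]
    - [0,0,0]
    - [0,0,0]
    - [0,0,0]
    - [0,0,0]
    - [0,0,0]
    - [0,0,0]
    - [0,0,0]
    - [0,0,0]
    - [0,0,0]
  gripper: -1

```text
t: 52.45
ee_pos: [0.5521, -0.358, 0.1359]
eef_rot: [-3.139, 0.002, 3.107]
force: [-0.3, -0.2, -1.2]
grip_width: 0.185
```

Request:
arm_command:
  travel:
    - [0,0.0214,0]
    - [0,0.0429,0]
    - [0,0.0429,0]
    - [0,0.0429,0]
    - [0,0.0429,0]
    - [0,0.0429,0]
    - [0,0.0429,0]
    - [0,0.0429,0]
    - [0,0.0429,0]
    - [0,0.0429,0]
    - [0,0.0429,0]
    - [0,0.0429,0]
    - [0,0.0429,0]
    - [0,0.0429,0]
    - [0,0.0429,0]
    - [0,0.0429,0]
    - [0,0.0214,0]
    - [0,0,0]
    - [0,0,0]
    - [0,0,0]
  delta_rot:
    - [0,0,0]
    - [0,0,0]
    - [0,0,0]
    - [0,0,0]
    - [0,0,0]
    - [0,0,0]
    - [0,0,0]
    - [0,0,0]
    - [0,0,0]
    - [0,0,0]
    - [0,0,0]
    - [0,0,0]
    - [0,0,0]
    - [0,0,0]
    - [0,0,0]
    - [0,0,0]
    - [0,0,0]
    - [0,0,-0.06]
    - [0,0,-0.056]
    - [0,0,0]

```text
t: 54.45
ee_pos: [0.5735, 0.3285, 0.1314]
eef_rot: [-3.14, -0.004, -3.059]
force: [-0.1, 0.3, -0.2]
grip_width: 0.181
```

```bash
python3 go.py .5749 .3299 .058 .083
```

```text
at [0.5742 0.3283 0.1327] sd [0.0003 0.     0.0006] tool travel [-0.0009  0.0015  0.0747] tool rz -0.002 0.1856250982421865
```

Request:
arm_command:
  travel:
    - [0,0.001,0.03]
    - [0,0,0.025]
    - [0,0,0.012]
    - [0,0,0.005]
    - [0,0,0.0025]
    - [0,0,0.001]
    - [0,0,0]
    - [0,0,0]
  delta_rot:
    - [0,0,0]
    - [0,0,0]
    - [0,0,0]
    - [0,0,0]
    - [0,0,0]
    - [0,0,0]
    - [0,0,0]
    - [0,0,0]

```text
t: 55.5
ee_pos: [0.5755, 0.3303, 0.06]
eef_rot: [3.141, 0.002, -3.059]
force: [-0.4, -0.2, 0.5]
grip_width: 0.183
```

Request:
arm_command:
  travel:
    - [0,0,0.001]
    - [0,0,0]
    - [0,0,0]
  delta_rot:
    - [0,0,0]
    - [0,0,0]
    - [0,0,0]

```text
t: 55.8
ee_pos: [0.5751, 0.3301, 0.0582]
eef_rot: [3.141, 0.001, -3.059]
force: [-0.3, -0.0, 0.4]
grip_width: 0.187
```

Request:
arm_command:
  travel:
    - [0,0,0.001]
    - [0,0,0]
    - [0,0,0]
  delta_rot:
    - [0,0,0]
    - [0,0,0]
    - [0,0,0]

```text
t: 56.1
ee_pos: [0.5751, 0.3301, 0.0581]
eef_rot: [3.141, 0.001, -3.059]
force: [-1.3, -0.7, 4.8]
grip_width: 0.183
```

Contact. I release, rise, move aside and check.

Request:
arm_command:
  travel:
    - [0,0,0]
    - [0,0,0]
    - [0,0,0]
    - [0,0,-0.01]
    - [0,0,-0.03]
    - [0,0,-0.04]
    - [0,0,-0.05]
    - [0,0,-0.04]
    - [0,-0.03,0]
    - [0,-0.02,0]
    - [0,0,0]
    - [0,0,0]
    - [0,0,0]
  delta_rot:
    - [0,0,0]
    - [0,0,0]
    - [0,0,0]
    - [0,0,0]
    - [0,0,0]
    - [0,0,0]
    - [0,0,0]
    - [0,0,0]
    - [0,0,0]
    - [0,0,0]
    - [0,0,0]
    - [0,0,0]
    - [0,0,0]
  gripper: -0.3

```text
t: 57.4
ee_pos: [0.578, 0.2802, 0.2249]
eef_rot: [-3.141, -0.003, -3.059]
force: [0.5, -0.5, -0.1]
grip_width: 0.351
```

Run:
```python
from meas import *
d=wrist(); print(d['s']['ee_pos']); wsheets(d,.043); save('w9.png',d['frame'],1.5)
t=cam('top'); print(sheets(t)); save('top9.png',np.clip(t['frame'].astype(int)*1.6,0,255).astype(np.uint8),1.5)
```

```text
[0.57800562 0.28018839 0.22487708]
sheet [538.1 286.3] [143.2 143.9] 4.7 [197  71] [328 199]
[(array([348.7,  10.2]), array([98.9, 98.6]), 30.6, array([251., 237.])), (array([541.9, 297.6]), array([152.5, 149.9]), 3.9, array([152., 166.]))]
```

View pics/w9.png

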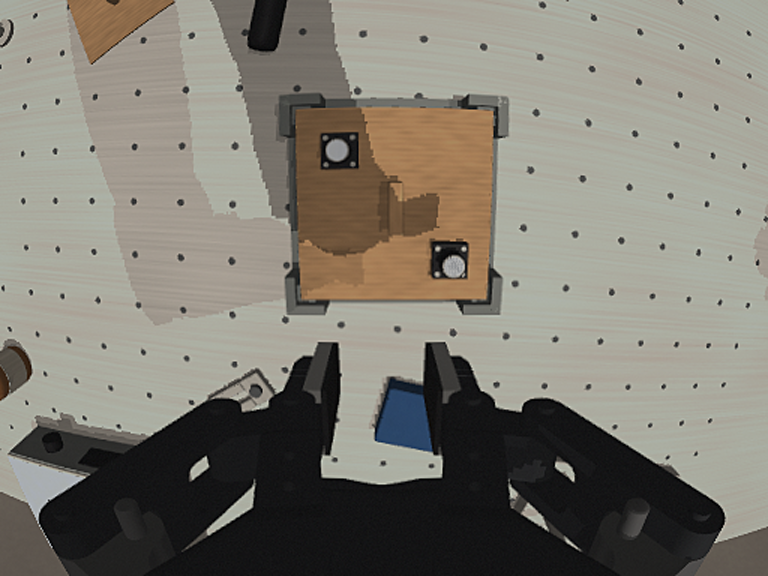

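Both small modules stand on the sheet, at (340,150) and (450,260), and the sheet lies within all four corner walls. As a last check I fit a plane to the sheet's depth points, then hand in.

Run:
```python
from meas import *
d=wrist(); hsv=cv2.cvtColor(d['frame'],cv2.COLOR_RGB2HSV); m=cv2.inRange(hsv,(5,70,40),(20,255,255)); m=cv2.erode(m,np.ones((3,3)))
v,u=np.nonzero(m); k=(u>195)&(u<330)&(v>69)&(v<201)&(d['depth'][v,u]>0); u,v=u[k],v[k]
q=np.c_[u,v]-[d['cx'],d['cy']]; r=np.hypot(*q.T); a=r/d['f']; z=d['depth'][v,u]
c=np.c_[q*(np.tan(a)/r*z)[:,None],z]; P=c@d['Rc'].T+d['o']; P=P[abs(P[:,2]-np.median(P[:,2]))<.006]
A=np.c_[P[:,:2]-P[:,:2].mean(0),np.ones(len(P))]; s=np.linalg.lstsq(A,P[:,2],rcond=None)[0]; print(len(P),'slopes',s[:2].round(4),'z',s[2].round(4))
```

```text
14285 slopes [-0.0012  0.0013] z 0.0417
```

View pics/top9.png

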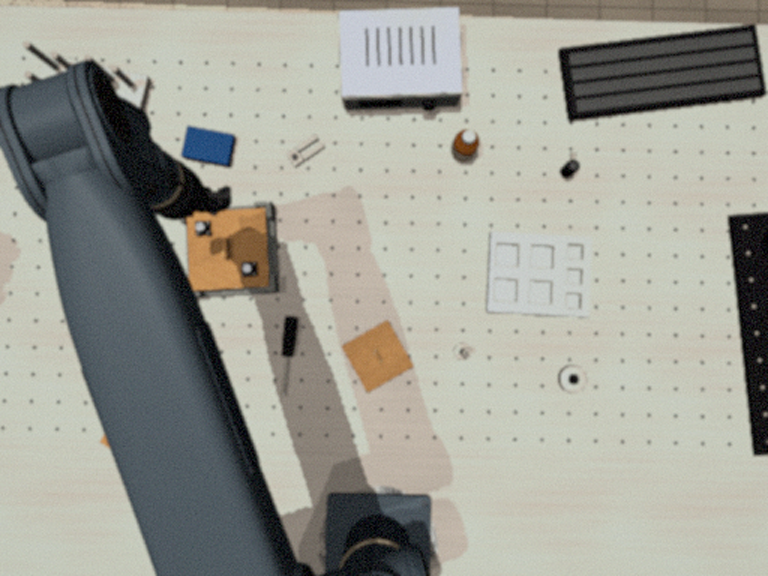

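The tray at (540,273) is empty, the bystanders are where they were, and the sheet is flat (slopes about 0.001).

```bash
python3 -c "
from rig import ctrl
print(ctrl.job_done())"
```

```text
the job is handed in; nothing more can be done
None
```

The job is done and handed in at about 58 s. I stood all four large modules on the tote floor. Then I laid the middle-sized sheet, about 143 mm measured, on the four corner ledges. Last I stood both small modules on it; the third small pocket was empty from the start.

**Last checks:**
- **Sheet position:** centred at (0.538, 0.286) with yaw 4.7°, against the tote's (0.538, 0.287) and 4.8°, and inside all four corner walls.
- **Sheet flatness:** slopes of about 0.001. Its measured height was 41.7 mm, against 43 mm expected, which is within the 2 mm calibration.
- **Small modules:** both stand upright on the sheet.
- **Large modules:** all four looked upright at their slots before the sheet went on. They can't be seen now.
- **Tray and other objects:** the tray is empty. The objects I could see had not moved. The arm hid most of the large look-alike sheet and the optics rack in the final top picture.

**Disagreements:** the top and wrist cameras differed by about 1.7 mm in y at the tray and the separator, so I used the wrist camera for grasping and placing. With the arm partly covering the tote, the final top-view outline of the sheet was unreliable (about 152 × 150 mm), and I did not use it.

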